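Photograph the sheave on its reference card

TASK

Take a record photo of the wooden sheave: turn the stiff leaf of the ring-bound book right over its rings by its orange bar and lay it down gently, without letting it slam, so that its other face shows, and lay the sheave flat on it inside the black circle. Then work the red two-stage release: press it to its halfway stop, hold it there for about a second so that the camera focuses, then press it fully down until it latches, and let it go. Do not disturb the brass tin, the wing nut or the old key.

Things in the scene. Friction and masses are not known exactly. Their poses are not given: they have to be found in the camera images.
- swatch_book: Fixed ring-bound book lying open: two white page blocks, each 136 (x) x 88 (y) mm, tops 38 mm above the bench, on a black cover 150 x 222 mm; spine with three steel rings (up to 54 mm high) along its x axis. Origin on the bench under the spine's middle; x away from the robot, y to the left page, z up.
- camera (a point): Centre of the grey camera (about 75 x 95 x 75 mm with its lens, up to 230 mm above the bench) on a 16 mm post behind the book's left page; fixed to the book. Keep the gripper clear of it.
- leaf_hinge (a point): Point on the axis about which the leaf turns, at the middle of the spine, 40 mm above the bench; its x axis is the hinge axis (along the spine), y points to the left page.
- leaf (a joint): Angle of the leaf: 0 = flat on the right page (the start), pi/2 = upright, pi = turned over, flat on the left page. The hinge is loose (about 0.01 N m of friction, damped); the leaf falls to the side on which it leans and stays flat there.
- leaf_root (a point): Stiff grey leaf, 130 mm along the spine, 4 mm thick, 140 g; origin on the hinge axis, x along the spine. Along its -y: plate from 8 to 112 mm, open hand slot (86 mm along x) to 144 mm, then the bar. First face (+z): blue panel; other face (-z): white card with black circle, colour patches and ticks. Flat, it lies 40 mm up; slot and bar overhang the page blocks, only bench below.
- leaf_bar (a point): Centre of the round orange bar at the leaf's free edge: 12 mm thick, 126 mm long along the leaf's x, 150 mm from the hinge axis, 40 mm above the bench when the leaf is flat. It can be gripped across from above, one finger through the slot, and turns between the fingers as the leaf swings.
- ring_mark (a point): Centre of the black circle (outer diameter 92 mm) on the leaf's other face, 60 mm from the hinge axis. It faces down at the start; with the leaf turned over it faces up, 43 mm above the bench.
- sheave: Loose dark brown turned wooden sheave, a grooved disc 63 mm across and 22 mm high, 60 g (varies), lying flat on the bench on the right or on the left of the book; origin at the centre of its underside, z up along its axis.
- sheave_mid (a point): Centre of the sheave, 11 mm above its underside.
- release_box: Fixed grey release box, 92 (x) x 70 (y) x 38 mm, origin at the centre of its underside on the bench; the red button stands in the middle of its top.
- cap_top (a point): Centre of the top face of the round red button cap, 35 mm across; 62 mm above the bench when up, 56 mm at the halfway stop, 50 mm when fully down; it is pressed straight down. After being fired and let go it stands at 56 mm.
- first_stage (a joint): Travel of the cap in its first stage, m: 0 = up, 0.006 = at the halfway stop. Spring: 1 N at the start, 3 N at the stop; it springs back when let go.
- second_stage (a joint): Travel in the second stage, m: 0 = not fired, 0.006 = fully down. It gives way only above about 9 N (a few N more when pressed fast) and does not come back: once pressed it stays down, so halfway must come first.
- brass_tin: Loose open brass tin, 58 mm across, 39 mm high, on the other side of the book from the sheave; leave alone. Origin at the centre of its underside.
- wing_nut: Loose black iron wing nut, 20 x 42 x 19 mm, on the bench to the left of the book; leave alone. Origin at the centre of its underside.
- old_key: Loose old dark iron key, 26 x 76 x 5 mm, on the bench in front of the book's right corner; leave alone. Origin at the centre of its underside.
Things that resemble listed ones, but are neither listed nor needed, are in the scene too. Of the things like the sheave, leave any that is pink; of the rest the smaller one is meant.

How it is judged:
On the way, in this order (a step that is already met when the one before it is completed fails the run):
1. the leaf lies turned over on the left page (value of joint leaf above 3.03 rad), for 0.2 s.
2. the sheave lies flat on the leaf inside the circle, let go (horizontal distance between sheave_mid and ring_mark below 0.018 m and distance between sheave_mid and ring_mark below 0.023 m and angle between the z axis of sheave and the z axis of leaf_root, either way round below 0.12 rad and contact force between the fingers and sheave below 0.2 N), for 0.2 s.
3. the button is held at its halfway stop (value of joint first_stage above 0.0045 m and value of joint second_stage below 0.002 m), for 0.7 s.
4. the button is pressed fully down (value of joint first_stage above 0.0045 m and value of joint second_stage above 0.005 m).
At the end, for the whole second after the job is handed in: The leaf lies turned over (over 3.03 rad); the sheave lies at rest flat on it (within 0.12 rad), its centre within 18 mm of the circle's centre; the second stage is latched down (over 5 mm of its 6) and the cap is let go and sprung back (first stage under 2 mm) (value of joint leaf above 3.03 rad and horizontal distance between sheave_mid and ring_mark below 0.018 m and distance between sheave_mid and ring_mark below 0.023 m and angle between the z axis of sheave and the z axis of leaf_root, either way round below 0.12 rad and linear speed of sheave below 0.02 m/s and value of joint second_stage above 0.005 m and value of joint first_stage below 0.002 m); the robot touches nothing.
It fails at once if the leaf is flung or slams (over 5 rad/s) (velocity of joint leaf above 5 rad/s or velocity of joint leaf below -5 rad/s).
It fails at once if the brass tin, wing nut or old key are moved by more than 25 mm, or the tin tipped (distance of any of brass_tin, wing_nut, old_key from where it was at the start of the episode above 0.025 m or angle between brass_tin's own z axis and vertical above 0.5 rad).
It also fails if it takes over 72 s, if anything falls off the work surface, if the arm or the gripper's body presses on something with over 40 N, if the wrist force passes 120 N, or if a joint passes its speed limit or range.

ROBOT

A 7-joint arm with a two-finger parallel gripper is mounted at the origin on a cart in front of the work surface, level with it; the furniture and walls round the work are solid. World frame = base frame: x ahead of the robot, y to its left, z up, the work surface at z = 0. Lengths are in m, angles in rad, forces in N, time in s.
With the tool pointing down it reaches from about 0.35 to 0.9 m from the base axis. Payload 19.9 kg.
Tool frame: the origin (TCP) lies at the very end of the fingers, on their centre line; the grasp point (between the pads) lies 19 mm behind it; x points along the fingers, z is the direction in which the jaws open and shut, and the axes are right-handed (so a half turn about x gives the same grasp; the last joint's range is limited). The gripper opens to 94 mm and grips with 3 to 60 N. Pads are 16 mm wide; open, the fingers measure 119 mm over their backs; the gripper's body (75 mm by 177 mm) begins 78 mm behind the grasp point.
Start: joints at [1.177, 0.417, -0.01, 1.614, 0.005, 1.111, -0.053], TCP at [0.216, -0.586, 0.177] pointing down, gripper open.
Joint ranges: [-2.81, 2.81], [-0.39, 2.02], [-1.27, 1.25], [0.06, 2.57], [-1.19, 4.33], [0.19, 2], [-2.82, 2.82]. Speed limits (rad/s): [1.89, 1.89, 2.39, 2.39, 3.01, 3.01, 3.01].

INTERFACE

Orientations are given as a rotation vector (axis times angle).
In Python, from plant import r, optics gives the robot as it stands. The module is installed in compiled form; this text tells all that it offers.
- The arm moves only by the shell command python3 -m crank 'ROWS'. ROWS is JSON, a list of rows, each a list of 7 numbers: the shift along the tool's x, y, z in mm, then the turn, a rotation vector about the tool's x, y, z in rad, then the closure in counts, from 0 (fully open) to 255 (shut). In form: [[x, y, z, wx, wy, wz, claw], ...]. A call has 1 to 5 rows; each row is the pose to reach, as a shift and turn from the pose commanded when the call began, along the tool's axes at that moment; what a row does not reach only later rows make up. A row lasts 1/8 s, in which the tool goes at most 62.5 mm and 10.7 degrees, less where a joint would pass 70% of its speed; a pose out of reach is approached as far as the arm can. A call with a gripper value outside its range is refused whole. The fingers move at their own pace and stop on an object; the grip force is fixed at half the most. Time passes only in rows, so rows that repeat a pose let the fingers close. It gives the time, the measured TCP pose, the force and the opening at its end, in the units of the state.
- r.read_state(): the state, without advancing time (a new reading comes with each control period).
- optics.snapshot(name): name is "side" or "top"; returns (picture, depth): 400x640x3 uint8, red, green, blue; 400x640 float32, m along the optical axis (not along the pixel's ray), 0 where there is no reading.
- optics.camera_info(name): a dict with "fovy" (degrees; the focal length in pixels is half the picture's height over the tangent of half this angle, whatever the lens; pixels are square), "cx", "cy" (the principal point, pixels), "extrinsics" (4x4, takes a point from camera to world coordinates). Camera axes: x right, y down, z forward; pixel columns grow to the right and rows downward; lengths in m; the calibration is good to about 2 mm. A picture is of the moment at which its call begins. camera_info takes no time and is no camera call.
- r.sign_off(): hands the job in, once; it reports no verdict.
The state is a dict: "time": time; "joint_positions": joint angles; "joint_velocities": joint speeds; "tau": joint torques, N m; "tool_pos": TCP position; "ee_rot": TCP orientation; "contact_force": force on the tool from outside, world axes, zero at the start; "wrist_torque": the same for the moment, N m; "gripper_width": finger opening in m.
Only numpy, scipy, OpenCV 4.12 (cv2) and the standard library are available. Lean on these libraries where they do the work, as an engineer would, in place of code of your own. Each camera call takes 0.05 s, during which the arm holds its last target.

## Working session

There is one attempt and no reset: what is moved stays moved. The work goes in short steps, Python scripts to look and compute and a shell command to move; the robot and the scene stay as the last step left them, time stands still between calls to the robot, and variables do not carry over. Pictures are saved under pics/ and viewed, and the job is handed in when it is done.

```bash
mkdir -p pics
python3 - <<'E'
from plant import r, optics
import cv2,numpy as np
for n in("side","top"):
    p,d=optics.snapshot(n); cv2.imwrite(f"pics/{n}0.png",p[:,:,::-1]); np.savez(f"{n}0.npz",p=p,d=d)
    print(n,optics.camera_info(n))
s=r.read_state()
for k in s: print(k,np.round(s[k],3))
E
```

```text
side {'fovy': 54.82676513226254, 'cx': 323.7497440127999, 'cy': 193.88590310491134, 'extrinsics': array([[-8.81632106e-01, -3.62801139e-01,  3.01828035e-01,
         2.88045728e-01],
       [-4.71936723e-01,  6.78765277e-01, -5.62630809e-01,
         5.68369397e-01],
       [-7.47291393e-04, -6.38477119e-01, -7.69640442e-01,
         9.46819945e-01],
       [ 0.00000000e+00,  0.00000000e+00,  0.00000000e+00,
         1.00000000e+00]])}
top {'fovy': 44.47060592627538, 'cx': 318.4210641402083, 'cy': 210.49372184110413, 'extrinsics': array([[-7.98561317e-02, -9.73417312e-01,  2.14666567e-01,
         3.37483054e-01],
       [-9.96806086e-01,  7.78114790e-02, -1.79722319e-02,
         3.62030947e-03],
       [ 7.90958614e-04, -2.15416133e-01, -9.76522024e-01,
         1.43889745e+00],
       [ 0.00000000e+00,  0.00000000e+00,  0.00000000e+00,
         1.00000000e+00]])}
time 0.1
joint_positions [ 1.177  0.418 -0.01   1.614  0.005  1.111 -0.053]
joint_velocities [ 0.001 -0.002  0.001 -0.001 -0.001 -0.     0.001]
tau [ 0.0000e+00 -8.5259e+01  6.4000e-01 -4.2669e+01 -4.9000e-02  1.6000e-02
  0.0000e+00]
tool_pos [ 0.216 -0.586  0.176]
ee_rot [ 0.946  1.357 -0.945]
contact_force [0.536 0.689 1.144]
wrist_torque [ 0.009  0.014 -0.002]
gripper_width 0.094
```

View pics/side0.png

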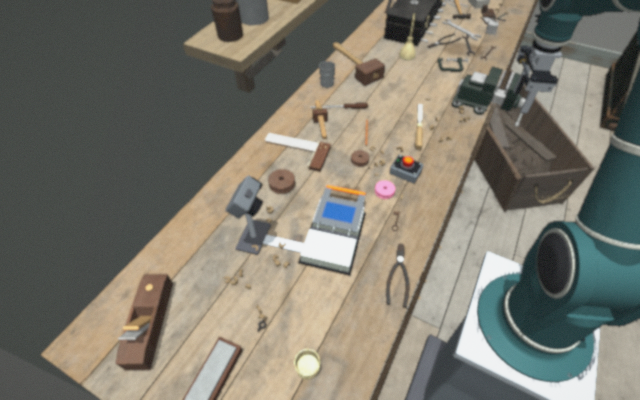

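View pics/top0.png

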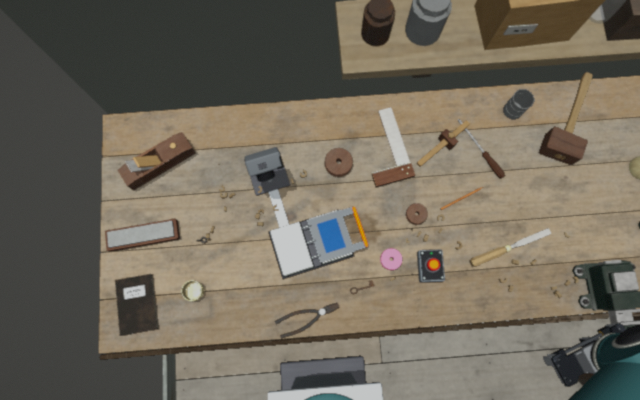

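```bash
cat > h.py <<'E'
import numpy as np,cv2
from plant import r,optics
from scipy.spatial.transform import Rotation as R
def cam(n):
    c=optics.camera_info(n); return 200/np.tan(np.radians(c['fovy']/2)),c['cx'],c['cy'],c['extrinsics']
def ray(n,u,v,z):
    f,cx,cy,E=cam(n); d=E[:3,:3]@np.array([(u-cx)/f,(v-cy)/f,1]); o=E[:3,3]
    return o+d*(z-o[2])/d[2]
def proj(n,P):
    f,cx,cy,E=cam(n); q=E[:3,:3].T@(np.array(P)-E[:3,3]); return q[0]/q[2]*f+cx,q[1]/q[2]*f+cy
def cloud(n,d):
    f,cx,cy,E=cam(n); v,u=np.mgrid[0:400,0:640]
    return np.stack([(u-cx)/f*d,(v-cy)/f*d,d],-1)@E[:3,:3].T+E[:3,3]
def comps(m,amin=20):
    n,l,s,c=cv2.connectedComponentsWithStats(m.astype(np.uint8)); return [(c[i],s[i],l==i) for i in range(1,n) if s[i,4]>=amin]
def tool():
    s=r.read_state(); return np.array(s['tool_pos']),R.from_rotvec(s['ee_rot']),s
E
python3 - <<'E'
from h import *
for n in("top","side"):
    p=np.load(n+"0.npz")['p'];d=np.load(n+"0.npz")['d']
    hsv=cv2.cvtColor(p,cv2.COLOR_RGB2HSV).astype(int);H,S,V=hsv[...,0],hsv[...,1],hsv[...,2]
    X=cloud(n,d)
    for nm,m in dict(orange=(H>8)&(H<24)&(S>190)&(V>120),red=((H<8)|(H>172))&(S>180)&(V>120),blue=(H>100)&(H<125)&(S>150)&(V>80),pink=((H>150)|(H<4))&(S>60)&(S<190)&(V>150),white=(S<30)&(V>190),dark=(V<110)&(S>60)&(H<15)).items():
        for c,s,k in comps(m,25):
            if 240<c[0]<470 and 60<c[1]<330:
                print(n,nm,c.round(1),s, 'med',np.median(X[k],0).round(3), cv2.minAreaRect(np.argwhere(k)[:,::-1].astype(np.float32)))
p=np.load("top0.npz")['p'][130:290,230:470]
cv2.imwrite("pics/crop_top.png",cv2.resize(p,None,fx=3.3,fy=3.3,interpolation=3)[:,:,::-1])
p=np.load("side0.npz")['p'][130:280,220:440]
cv2.imwrite("pics/crop_side.png",cv2.resize(p,None,fx=3.5,fy=3.5,interpolation=3)[:,:,::-1])
E
```

```text
top orange [359.6 226.1] [353 207  15  39 131] med [ 0.587 -0.137  0.044] ((359.5500183105469, 226.1500244140625), (40.477149963378906, 3.4785053730010986), 71.56505584716797)
top orange [433.6 263.9] [429 260  10   9  76] med [ 0.461 -0.333  0.062] ((433.5, 264.0), (8.0, 9.0), 90.0)
top blue [330.8 235.2] [318 219  27  33 560] med [ 0.569 -0.052  0.042] ((330.70001220703125, 235.1000213623047), (29.09295082092285, 18.973661422729492), 71.56504821777344)
top pink [390.3 259. ] [380 248  22  22 354] med [ 0.489 -0.219  0.021] ((390.75006103515625, 258.7500305175781), (20.50609588623047, 21.21320343017578), 45.0)
top white [393.9 136.6] [380 109  29  56 632] med [ 0.865 -0.274  0.01 ] ((394.1000671386719, 136.3000030517578), (56.920989990234375, 11.384199142456055), 71.56504821777344)
top white [289.3 243.1] [ 271  199   41   75 1501] med [0.551 0.073 0.037] ((286.39190673828125, 233.64865112304688), (75.2859878540039, 28.599853515625), 72.89727020263672)
top dark [447.9 139. ] [439 129  19  21 161] med [ 0.832 -0.431  0.044] ((447.7500305175781, 138.74998474121094), (17.67766952514648
[... 2291 characters left out ...]
 5  82] med [ 0.747 -0.561  0.018] ((356.0, 106.0), (22.0, 4.0), 0.0)
side dark [319.2 115.6] [313 112  14  10  74] med [ 0.846 -0.423  0.032] ((319.5, 116.5), (9.0, 13.0), 90.0)
side dark [317.6 166.6] [310 159  15  12  40] med [ 0.726 -0.202  0.012] ((318.5384521484375, 166.19232177734375), (7.069979190826416, 16.620651245117188), 60.2551155090332)
side dark [359.6 163.2] [352 160  16   6  41] med [ 0.61 -0.29  0.01] ((359.38055419921875, 162.7920379638672), (15.099812507629395, 4.589810848236084), 3.8140745162963867)
side dark [283.4 188.7] [271 182  24  11 101] med [ 0.772 -0.069  0.011] ((283.09197998046875, 188.25599670410156), (8.765386581420898, 23.70232391357422), 79.69515228271484)
```

View pics/crop_top.png

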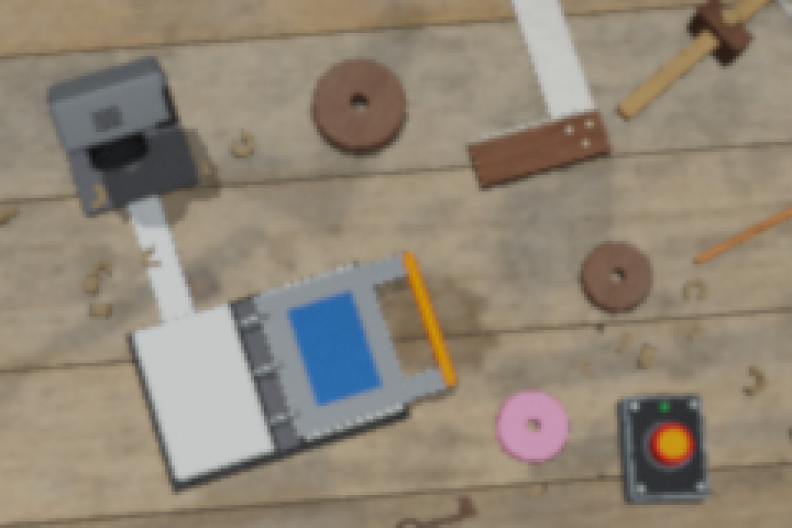

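View pics/crop_side.png

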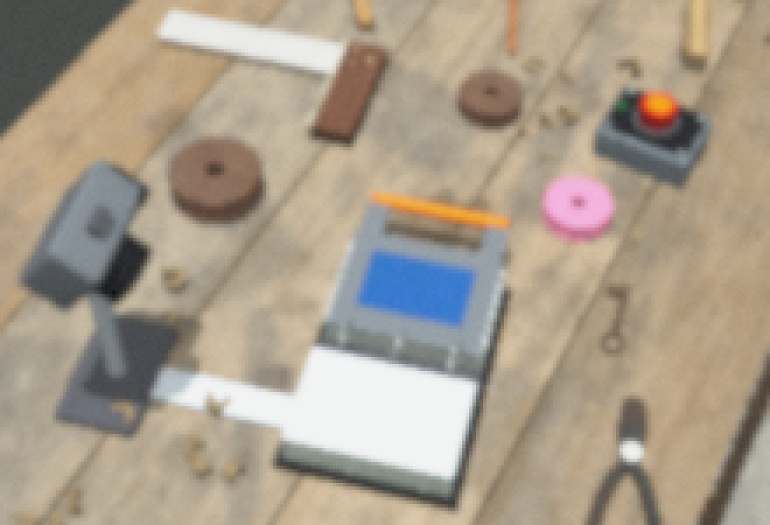

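Run:
```python
from h import *
for n,off in(("top",(130,230)),("side",(130,220))):
    p=np.load(n+"0.npz")['p'];d=np.load(n+"0.npz")['d']; X=cloud(n,d)
    hsv=cv2.cvtColor(p,cv2.COLOR_RGB2HSV).astype(int);H,S,V=hsv[...,0],hsv[...,1],hsv[...,2]
    box=dict(top=dict(sh=(400,195,435,232),bar=(345,200,375,255),cap=(415,245,450,285),blue=(310,210,350,265)),side=dict(sh=(345,145,375,172),bar=(320,180,370,200),cap=(390,145,425,185),blue=(315,195,365,230)))[n]
    def pts(b,m):
        u0,v0,u1,v1=box[b]; mm=np.zeros_like(m); mm[v0:v1,u0:u1]=m[v0:v1,u0:u1]; mm=max(comps(mm,5),key=lambda c:c[1][4])[2]; return mm
    m=pts('bar',(H>5)&(H<24)&(S>150)); 
    uv=np.argwhere(m)[:,::-1]; P=np.array([ray(n,u,v,0.043)[:2] for u,v in uv])
    (c,sz,a)=cv2.minAreaRect((P*1000).astype(np.float32)); print(n,'bar',c,sz,a,P.mean(0).round(4))
    w=np.linalg.svd(P-P.mean(0))[2][0]; print('   dir',w.round(3),np.degrees(np.arctan2(w[1],w[0])))
    m=pts('blue',(H>100)&(H<125)&(S>140)); uv=np.argwhere(m)[:,::-1]; P=np.array([ray(n,u,v,0.042)[:2] for u,v in uv])
    print(n,'blue',cv2.minAreaRect((P*1000).astype(np.float32)),P.mean(0).round(4))
    m=pts('sh',(X[...,2]>0.017)&(X[...,2]<0.03)); uv=np.argwhere(m)[:,::-1]; P=np.array([ray(n,u,v,0.022)[:2] for u,v in uv])
    print(n,'sheave',cv2.minEnclosingCircle((P*1000).astype(np.float32)),P.mean(0).round(4),len(P))
    m=pts('sh',(V<130)&(H<14)&(S>50)); uv=np.argwhere(m)[:,::-1]; P=np.array([ray(n,u,v,0.022)[:2] for u,v in uv])
    print(n,'sheave col',cv2.minEnclosingCircle((P*1000).astype(np.float32)),P.mean(0).round(4),len(P))
    m=pts('cap',((H<24)|(H>172))&(S>170)&(V>110)); uv=np.argwhere(m)[:,::-1]; P=np.array([ray(n,u,v,0.060)[:2] for u,v in uv])
    print(n,'cap',cv2.minEnclosingCircle((P*1000).astype(np.float32)),P.mean(0).round(4),len(P))
```

```text
top bar (587.63818359375, -137.4915771484375) (121.2859878540039, 13.838146209716797) 12.68652057647705 [ 0.5869 -0.1379]
   dir [-0.973 -0.229] -166.7510100378799
top blue ((569.2445678710938, -52.07614517211914), (85.81900024414062, 56.07476043701172), 13.122148513793945) [ 0.5689 -0.0519]
top sheave ((618.2971801757812, -312.0534973144531), 31.461889266967773) [ 0.6187 -0.3122] 298
top sheave col ((616.8450317382812, -310.018310546875), 31.99608039855957) [ 0.6167 -0.3099] 333
top cap ((461.8441467285156, -331.72967529296875), 17.736248016357422) [ 0.4608 -0.332 ] 116
side bar (591.7879638671875, -137.35281372070312) (116.21439361572266, 16.454004287719727) 13.241581916809082 [ 0.5895 -0.1382]
   dir [-0.971 -0.239] -166.18308569822466
side blue ((572.6273193359375, -53.4521369934082), (85.57461547851562, 54.119876861572266), 13.505587577819824) [ 0.5721 -0.0531]
side sheave ((622.8247680664062, -312.5145568847656), 31.841737747192383) [ 0.6228 -0.3122] 193
side sheave col ((615.1859130859375, -291.84222412109375), 27.370187759399414) [ 0.6104 -0.2837] 61
side cap ((463.22308349609375, -328.12628173828125), 19.40762710571289) [ 0.4634 -0.3287] 74
```

```bash
cat >> h.py <<'E'
yaw=np.radians(13.1); xb=np.array([np.cos(yaw),np.sin(yaw),0]); yb=np.array([-np.sin(yaw),np.cos(yaw),0]); zb=np.array([0,0,1.])
def togo(P,zaxis=None):
    p,q,s=tool(); M=q.as_matrix()
    out=M.T@(np.array(P)-p)*1000
    t=np.zeros(3)
    if zaxis is not None:
        best=None
        for sg in(1,-1):
            z=sg*np.array(zaxis,float); x=np.array([0,0,-1.]); y=np.cross(z,x); G=np.column_stack([x,y,z])
            v=R.from_matrix(M.T@G).as_rotvec()
            if best is None or np.linalg.norm(v)<np.linalg.norm(best): best=v
        t=best
    print('t',round(s['time'],2),'tcp',p.round(4),'shift',out.round(1),'turn',t.round(3),'deg',np.degrees(np.linalg.norm(t)).round(1),'F',np.round(s['contact_force'],1),'w',round(s['gripper_width'],4))
    return out,t
E
python3 - <<'E'
from h import *
p,q,s=tool(); print(q.as_matrix().round(3))
togo([0.5885,-0.1378,0.12],yb)
for n in("top","side"):
    X=cloud(n,np.load(n+"0.npz")['d']).reshape(-1,3)
    k=(abs(X[:,0]-.7)<.15)&(abs(X[:,1]-.1)<.12)&(X[:,2]>.1)&(X[:,2]<.26)
    Y=X[k]; print(n,len(Y),Y.min(0),Y.max(0),Y.mean(0)); h=np.array([.5545,.0083,0]); print(((Y-h)@xb).min(),((Y-h)@xb).max(),((Y-h)@yb).min(),((Y-h)@yb).max())
E
```

```text
[[-0.     0.938  0.346]
 [ 0.001  0.346 -0.938]
 [-1.    -0.    -0.001]]
t 0.1 tcp [ 0.2158 -0.5862  0.1763] shift [  56.6  504.7 -291.9] turn [ 0.124 -0.001  0.   ] deg 7.1 F [0.5 0.7 1.1] w 0.0945
top 923 [0.70780664 0.06419305 0.15870543] [0.80190327 0.16961205 0.22582554] [0.74711964 0.11475128 0.20314977]
0.17338691230894648 0.2593832488459409 0.01092855180724164 0.10700779500800457
side 1072 [0.7118023  0.06331738 0.10026092] [0.80319725 0.16874183 0.22540966] [0.74758302 0.12640414 0.19796864]
0.17784746409860422 0.26143016217353265 0.009171517266978678 0.10793483023301993
```

```bash
python3 -m crank '[[5,50,-29,0,0,0,174],[10,100,-58,0,0,0,174],[15,150,-87,0,0,0,174],[20,200,-116,0,0,0,174],[25,250,-145,0,0,0,174]]'; python3 -m crank '[[5,50,-29,0,0,0,174],[10,100,-58,0,0,0,174],[20,150,-87,0,0,0,174],[30,205,-118,0.06,0,0,174],[32,255,-147,0.124,0,0,174]]'; python3 -c "
from h import *
togo([0.5885,-0.1378,0.12],yb)"
```

```text
time: 0.72
tool_pos: [0.4013, -0.3624, 0.1516]
ee_rot: [0.946, 1.356, -0.946]
contact_force: [0.5, -0.8, -0.6]
gripper_width: 0.0477
time: 1.35
tool_pos: [0.5895, -0.1363, 0.119]
ee_rot: [1.04, 1.309, -1.041]
contact_force: [1.5, -0.5, 0.3]
gripper_width: 0.0296
t 1.35 tcp [ 0.5895 -0.1363  0.119 ] shift [-1.  -1.3  1.3] turn [-0.002 -0.001  0.001] deg 0.1 F [ 1.5 -0.5  0.3] w 0.0296
```

Width maps as expected. I check the alignment before descending.

```bash
python3 -m crank '[[0,-1,1,0,0,0,174],[20,-1,1,0,0,0,174],[40,-1,1,0,0,0,174]]';python3 - <<'E'
from h import *
a=[]
for n,(v,u) in (("top",(150,290)),("side",(130,270))):
    p,d=optics.snapshot(n); a.append(cv2.resize(p[v:v+110,u:u+140],None,fx=2.8,fy=2.8,interpolation=3))
cv2.imwrite("pics/a1.png",np.hstack(a)[:,:,::-1])
togo([0.5885,-0.1378,0.021],yb)
E
```

```text
time: 1.72
tool_pos: [0.5878, -0.1398, 0.0792]
ee_rot: [1.039, 1.309, -1.04]
contact_force: [0.4, -0.4, -0.4]
gripper_width: 0.0295
t 1.82 tcp [ 0.5865 -0.1395  0.0779] shift [56.8  2.5 -1.2] turn [-0.    -0.001  0.003] deg 0.2 F [-0.   0.1  0.8] w 0.0296
```

View pics/a1.png

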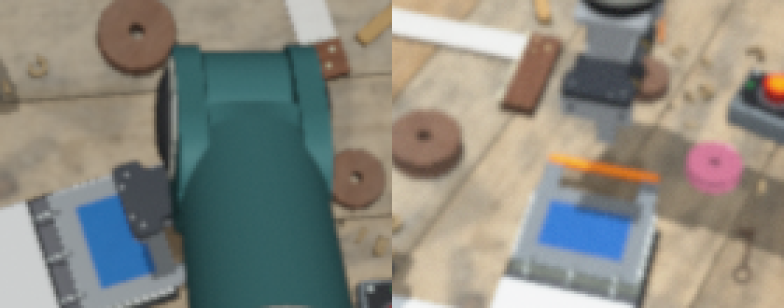

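```bash
python3 -m crank '[[19,1,0,0,0,0,174],[38,1,0,0,0,0,174],[57,1,0,0,0,0,174]]';python3 -m crank '[[0,0,0,0,0,0,255],[0,0,0,0,0,0,255],[0,0,0,0,0,0,255]]'; python3 -c "
from h import *
p,q,s=tool();print(s['wrist_torque'])
togo([0.5885,-0.1378,0.021],yb)
optics.snapshot
p,d=optics.snapshot('side');cv2.imwrite('pics/a2.png',cv2.resize(p[130:280,250:450],None,fx=4,fy=4,interpolation=3)[:,:,::-1])"
```

```text
time: 2.2
tool_pos: [0.589, -0.139, 0.0214]
ee_rot: [1.039, 1.309, -1.039]
contact_force: [0.4, -0.8, -0.9]
gripper_width: 0.0299
time: 2.58
tool_pos: [0.5897, -0.139, 0.0235]
ee_rot: [1.039, 1.308, -1.038]
contact_force: [-0.1, -0.1, 1.0]
gripper_width: 0.0036
[-0.06063943  0.02976687  0.02464781]
t 2.58 tcp [ 0.5897 -0.139   0.0235] shift [ 2.5 -0.9 -1.5] turn [ 0.     0.    -0.001] deg 0.1 F [-0.1 -0.1  1. ] w 0.0036
```

View pics/a2.png

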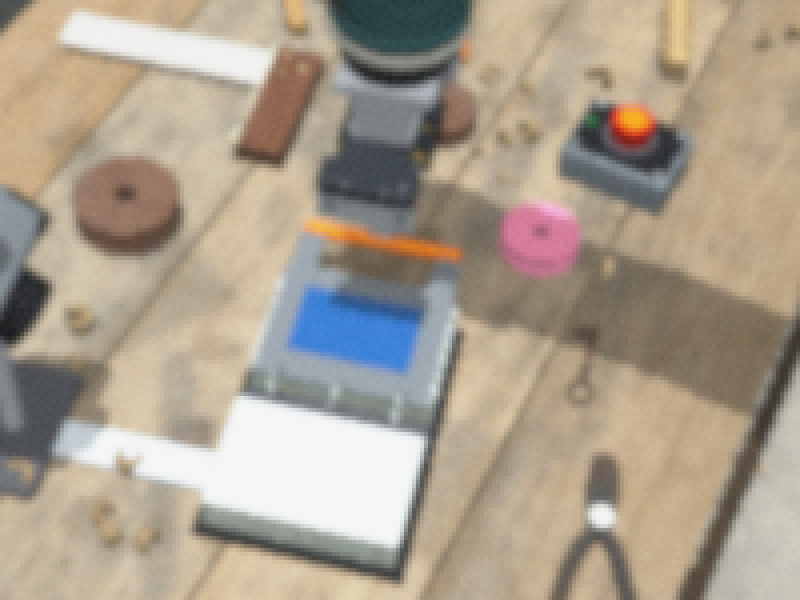

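Run:
```python
from h import *
p,q,s=tool(); M=q.as_matrix()
for n in("side","top"):
    for b in(0,.019,.06,.097,.15): print(n,b,np.round(proj(n,p-M[:,0]*b),1))
im,d=optics.snapshot('side')
X=cloud('side',d)
k=(X[...,2]>.03)&(X[...,2]<.3)&(abs(X[...,0]-.59)<.12)&(X[...,1]<-.08)&(X[...,1]>-.26)
Y=X[k]
for z in np.arange(.03,.3,.02):
    g=Y[(Y[:,2]>=z)&(Y[:,2]<z+.02)]
    if len(g): print(z.round(2),len(g),g.min(0).round(3),g.max(0).round(3))
q=im[130:230,300:400]; cv2.imwrite('pics/a3.png',cv2.resize(q,None,fx=6,fy=6,interpolation=3)[:,:,::-1])
```

```text
side 0 [345.8 193.9]
side 0.019 [346.1 189.9]
side 0.06 [346.7 181.1]
side 0.097 [347.3 172.7]
side 0.15 [348.2 159.8]
top 0 [359.5 227. ]
top 0.019 [360.1 225.8]
top 0.06 [361.3 223.1]
top 0.097 [362.5 220.5]
top 0.15 [364.2 216.6]
0.03 516 [ 0.511 -0.154  0.031] [ 0.653 -0.08   0.05 ]
0.05 14 [ 0.546 -0.145  0.05 ] [ 0.64  -0.126  0.069]
0.07 2 [ 0.582 -0.126  0.074] [ 0.597 -0.123  0.074]
0.15 53 [ 0.554 -0.222  0.154] [ 0.62  -0.108  0.17 ]
0.17 91 [ 0.552 -0.227  0.17 ] [ 0.627 -0.089  0.19 ]
0.19 183 [ 0.545 -0.14   0.19 ] [ 0.604 -0.08   0.21 ]
0.21 82 [ 0.563 -0.115  0.21 ] [ 0.602 -0.093  0.23 ]
0.23 232 [ 0.551 -0.143  0.23 ] [ 0.62  -0.093  0.25 ]
0.25 44 [ 0.545 -0.154  0.25 ] [ 0.632 -0.092  0.27 ]
0.27 240 [ 0.544 -0.153  0.27 ] [ 0.633 -0.089  0.29 ]
0.29 97 [ 0.546 -0.15   0.29 ] [ 0.623 -0.09   0.3  ]
```

View pics/a3.png

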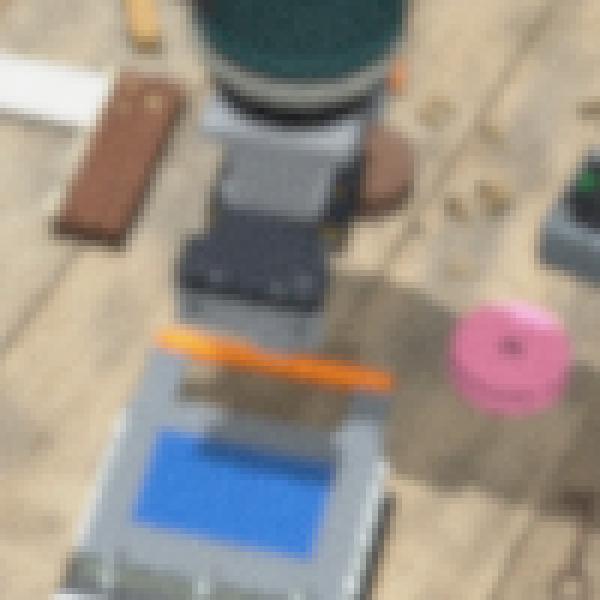

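Run:
```python
from h import *
im,d=optics.snapshot('side'); X=cloud('side',d); it,dt=optics.snapshot('top')
for v in range(164,206): print(v,[ (X[v,u].round(3).tolist(),im[v,u].tolist()) for u in(340,346)])
print(r.read_state()['gripper_width'],r.read_state()['joint_positions'])
cv2.imwrite('pics/a4.png',np.hstack([cv2.resize(it[170:270,300:400],None,fx=6,fy=6,interpolation=3)])[:,:,::-1])
```

```text
164 [([0.594, -0.096, 0.193], [104, 109, 114]), ([0.579, -0.102, 0.195], [117, 123, 127])]
165 [([0.593, -0.093, 0.193], [78, 83, 91]), ([0.578, -0.099, 0.195], [103, 108, 111])]
166 [([0.591, -0.09, 0.192], [70, 73, 83]), ([0.577, -0.097, 0.194], [79, 82, 89])]
167 [([0.59, -0.087, 0.192], [68, 71, 80]), ([0.575, -0.094, 0.193], [68, 72, 79])]
168 [([0.587, -0.081, 0.195], [65, 72, 81]), ([0.574, -0.091, 0.193], [69, 73, 83])]
169 [([0.585, -0.078, 0.196], [68, 73, 83]), ([0.572, -0.087, 0.194], [65, 71, 81])]
170 [([0.584, -0.075, 0.194], [67, 72, 80]), ([0.571, -0.085, 0.192], [67, 74, 83])]
171 [([0.583, -0.072, 0.194], [67, 69, 80]), ([0.569, -0.081, 0.193], [67, 73, 81])]
172 [([0.581, -0.069, 0.194], [66, 72, 83]), ([0.567, -0.077, 0.194], [68, 74, 81])]
173 [([0.579, -0.066, 0.194], [70, 75, 81]), ([0.565, -0.072, 0.195], [68, 74, 83])]
174 [([0.578, -0.063, 0.194], [69, 73, 82]), ([0.564, -0.072, 0.192], [69, 74, 84])]
175 [([0.576, -0.059, 0.194], [65, 73, 79]), ([0.562, -0.067, 0.194], [66, 72, 82])]
176 [([0.575, -0.056, 0.194], [66, 71, 75]), ([0.56, -0.063, 0.195], [73,
[... 1967 characters left out ...]
04, 105, 104]), ([0.588, -0.139, -0.0], [99, 92, 81])]
200 [([0.588, -0.093, 0.045], [107, 110, 113]), ([0.573, -0.104, 0.042], [105, 104, 101])]
201 [([0.587, -0.093, 0.04], [106, 109, 115]), ([0.57, -0.098, 0.045], [105, 109, 113])]
202 [([0.584, -0.086, 0.046], [104, 109, 118]), ([0.569, -0.095, 0.044], [107, 114, 119])]
203 [([0.583, -0.084, 0.043], [93, 106, 123]), ([0.567, -0.092, 0.044], [106, 114, 118])]
204 [([0.581, -0.081, 0.043], [74, 97, 133]), ([0.566, -0.09, 0.041], [100, 110, 122])]
205 [([0.579, -0.077, 0.044], [56, 90, 139]), ([0.564, -0.086, 0.042], [82, 102, 132])]
0.0003658759906354537 [ 0.33346217  0.57215381 -0.20121618  1.77392685  0.15003112  0.80991367
 -1.28217019]
```

View pics/a4.png

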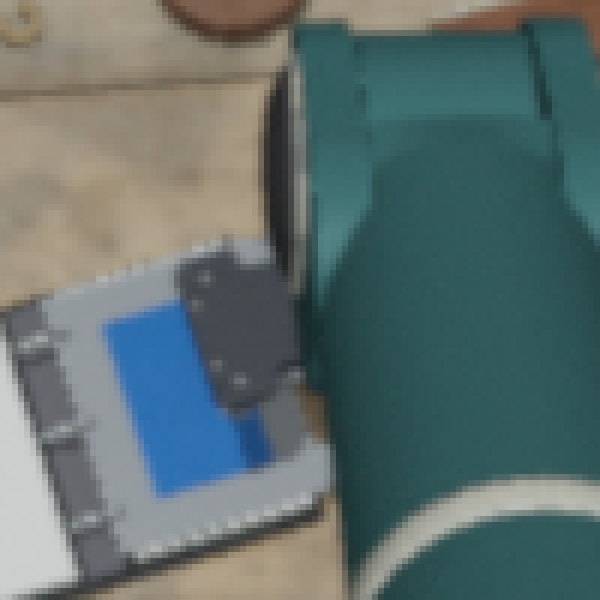

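```bash
python3 -m crank '[[-35,0,0,0,0,0,174],[-70,0,0,0,0,0,174],[-70,0,0,0,0,0,174],[-70,0,0,0,0,0,174]]'
python3 - <<'E'
from h import *
togo([0.5885,-0.1378,0.021],yb)
im,d=optics.snapshot('side'); X=cloud('side',d)
for v in range(150,200): print(v,[ (X[v,u].round(3).tolist(),im[v,u].tolist()) for u in(340,345,350)])
print(proj('side',tool()[0]))
cv2.imwrite('pics/a5.png',cv2.resize(im[110:210,290:400],None,fx=6,fy=6,interpolation=3)[:,:,::-1])
E
```

```text
time: 3.28
tool_pos: [0.5889, -0.139, 0.0925]
ee_rot: [1.039, 1.309, -1.039]
contact_force: [-0.5, 0.7, -0.7]
gripper_width: 0.0296
t 3.27 tcp [ 0.5889 -0.139   0.0925] shift [71.5 -0.1 -1.2] turn [ 0. -0.  0.] deg 0.0 F [-0.5  0.7 -0.7] w 0.0296
150 [([0.588, -0.079, 0.263], [65, 72, 79]), ([0.578, -0.087, 0.261], [65, 72, 78]), ([0.566, -0.092, 0.262], [65, 69, 77])]
151 [([0.586, -0.075, 0.264], [64, 69, 77]), ([0.575, -0.08, 0.265], [66, 71, 81]), ([0.565, -0.089, 0.262], [66, 73, 81])]
152 [([0.585, -0.071, 0.264], [67, 72, 80]), ([0.574, -0.078, 0.263], [69, 71, 80]), ([0.563, -0.085, 0.263], [63, 70, 77])]
153 [([0.584, -0.07, 0.262], [66, 71, 79]), ([0.572, -0.075, 0.263], [65, 72, 80]), ([0.562, -0.083, 0.261], [67, 71, 80])]
154 [([0.582, -0.066, 0.263], [64, 71, 78]), ([0.571, -0.072, 0.263], [66, 70, 80]), ([0.56, -0.079, 0.262], [63, 72, 79])]
155 [([0.581, -0.064, 0.262], [64, 70, 78]), ([0.57, -0.07, 0.262], [65, 72, 80]), ([0.559, -0.076, 0.261], [63, 70, 79])]
156 [([0.579, -0.06, 0.263], [70, 74, 81]), ([0.568, -0.067, 0.262], [63, 70, 79]), ([0.557, -0.073, 0.262],
[... 4977 characters left out ...]
, 68])]
195 [([0.612, -0.144, -0.0], [102, 91, 75]), ([0.598, -0.152, -0.001], [104, 91, 77]), ([0.584, -0.16, -0.002], [102, 88, 72])]
196 [([0.609, -0.139, 0.001], [105, 93, 77]), ([0.595, -0.147, 0.002], [102, 90, 74]), ([0.582, -0.155, -0.0], [103, 90, 74])]
197 [([0.608, -0.137, 0.0], [112, 99, 85]), ([0.594, -0.144, 0.0], [98, 87, 70]), ([0.579, -0.15, 0.002], [107, 96, 80])]
198 [([0.606, -0.134, -0.001], [116, 109, 95]), ([0.591, -0.139, 0.002], [99, 87, 72]), ([0.578, -0.148, 0.0], [109, 97, 81])]
199 [([0.591, -0.1, 0.04], [115, 111, 110]), ([0.59, -0.137, 0.001], [97, 92, 83]), ([0.576, -0.143, 0.002], [109, 96, 80])]
(np.float64(347.08729439828653), np.float64(179.2890148862834))
```

View pics/a5.png

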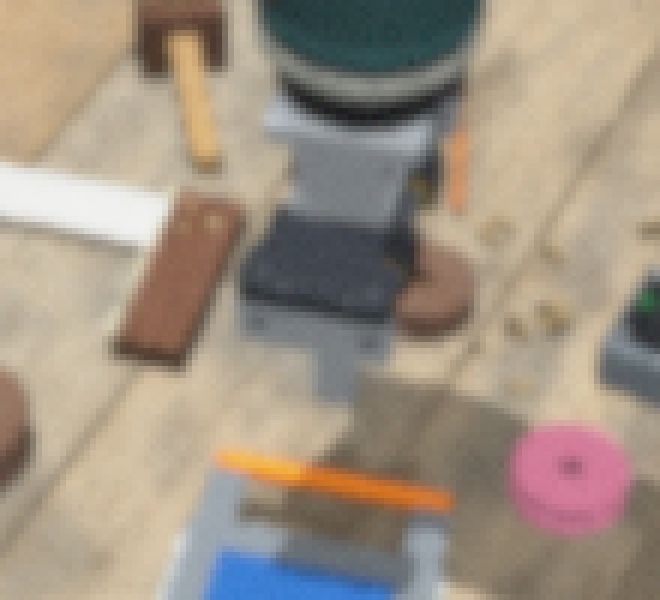

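The side view shows the fingertip edge at (345,177). That puts it about 130 mm up, while the state says 92 mm, so the reported z reads about 38 mm too low. I'll correct for this and descend by what the cameras show.

```bash
python3 -m crank '[[35,0,-1,0,0,0,174],[70,0,-1,0,0,0,174],[85,0,-1,0,0,0,174],[95,0,-1,0,0,0,174],[105,0,-1,0,0,0,174]]'
python3 - <<'E'
from h import *
togo([0.5885,-0.1378,-0.018],yb)
im,d=optics.snapshot('side'); X=cloud('side',d)
for v in range(180,202,1): print(v,[ (X[v,u].round(3).tolist(),im[v,u].tolist()) for u in(346,348)])
cv2.imwrite('pics/a6.png',cv2.resize(im[150:220,300:400],None,fx=7,fy=7,interpolation=3)[:,:,::-1])
E
```

```text
time: 3.95
tool_pos: [0.5895, -0.1381, -0.012]
ee_rot: [1.039, 1.308, -1.039]
contact_force: [0.5, 0.3, -0.2]
gripper_width: 0.03
t 3.95 tcp [ 0.5895 -0.1381 -0.012 ] shift [ 6.  -0.9 -0.5] turn [ 0.     0.    -0.001] deg 0.1 F [ 0.5  0.3 -0.2] w 0.03
180 [([0.567, -0.081, 0.158], [69, 71, 82]), ([0.562, -0.083, 0.158], [66, 70, 79])]
181 [([0.565, -0.077, 0.159], [68, 72, 79]), ([0.561, -0.081, 0.157], [66, 71, 82])]
182 [([0.564, -0.073, 0.159], [68, 74, 84]), ([0.559, -0.077, 0.157], [66, 71, 81])]
183 [([0.563, -0.072, 0.156], [67, 74, 83]), ([0.558, -0.075, 0.157], [71, 78, 85])]
184 [([0.561, -0.068, 0.157], [66, 69, 80]), ([0.555, -0.069, 0.16], [73, 77, 85])]
185 [([0.56, -0.067, 0.155], [65, 72, 80]), ([0.554, -0.067, 0.158], [75, 80, 88])]
186 [([0.559, -0.064, 0.155], [69, 77, 83]), ([0.552, -0.062, 0.16], [75, 81, 88])]
187 [([0.556, -0.058, 0.158], [68, 74, 79]), ([0.551, -0.059, 0.159], [72, 75, 84])]
188 [([0.555, -0.056, 0.156], [63, 65, 73]), ([0.551, -0.061, 0.154], [69, 75, 79])]
189 [([0.555, -0.057, 0.151], [61, 64, 69]), ([0.549, -0.057, 0.154], [60, 62, 69])]
1
[... 372 characters left out ...]
2, 0.124], [123, 127, 132]), ([0.552, -0.066, 0.122], [114, 119, 120])]
195 [([0.557, -0.065, 0.116], [123, 127, 131]), ([0.551, -0.065, 0.119], [119, 120, 121])]
196 [([0.578, -0.113, 0.048], [121, 124, 127]), ([0.586, -0.15, 0.003], [112, 111, 108])]
197 [([0.578, -0.114, 0.042], [120, 123, 124]), ([0.586, -0.149, -0.0], [108, 103, 95])]
198 [([0.578, -0.116, 0.035], [117, 120, 120]), ([0.585, -0.147, -0.003], [107, 98, 86])]
199 [([0.288, 0.568, 0.947], [114, 119, 119]), ([0.582, -0.142, -0.001], [104, 97, 87])]
200 [([0.572, -0.103, 0.043], [111, 115, 119]), ([0.567, -0.106, 0.042], [105, 104, 98])]
201 [([0.571, -0.101, 0.04], [110, 115, 117]), ([0.565, -0.101, 0.045], [106, 108, 109])]
```

View pics/a6.png

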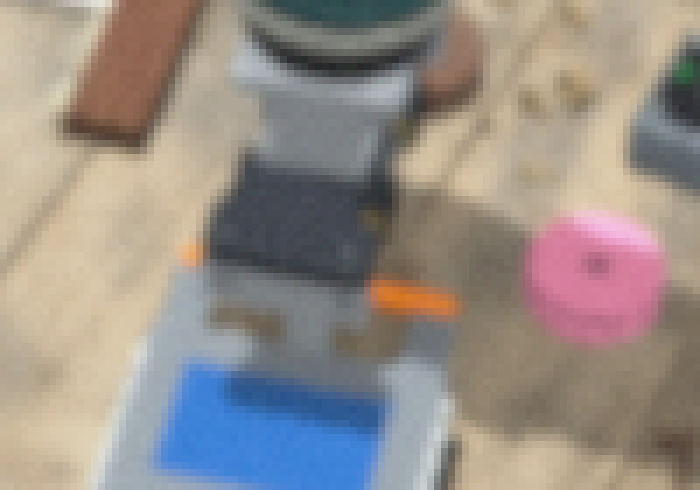

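```bash
python3 -m crank '[[4,0,0,0,0,0,255],[4,0,0,0,0,0,255],[4,0,0,0,0,0,255],[4,0,0,0,0,0,255]]'; python3 -c "
from h import *
togo([0.5885,-0.1378,-0.018],yb)"
```

```text
time: 4.5
tool_pos: [0.5894, -0.1394, -0.0156]
ee_rot: [1.039, 1.306, -1.04]
contact_force: [2.2, -6.3, -0.5]
gripper_width: 0.0113
t 4.5 tcp [ 0.5894 -0.1394 -0.0156] shift [ 2.4 -0.5 -1.8] turn [-0.001  0.002 -0.001] deg 0.1 F [ 2.2 -6.3 -0.5] w 0.0113
```

```bash
python3 -m crank '[[-26,0,-2,0,0,0,255],[-51,0,-9,0,0,0,255],[-75,0,-20,0,0,0,255],[-96,0,-35,0,0,0,255],[-115,0,-54,0,0,0,255]]'; python3 -c "
from h import *
togo([0.5885,-0.1378,-0.018],yb)
im,d=optics.snapshot('side')
cv2.imwrite('pics/a7.png',cv2.resize(im[110:270,240:440],None,fx=3.7,fy=3.7,interpolation=3)[:,:,::-1])"
```

```text
time: 5.12
tool_pos: [0.578, -0.0893, 0.1016]
ee_rot: [1.04, 1.301, -1.042]
contact_force: [0.8, -16.3, 12.6]
gripper_width: 0.011
t 5.12 tcp [ 0.578  -0.0893  0.1016] shift [119.8  -0.9  49. ] turn [-0.003  0.005 -0.003] deg 0.4 F [  0.8 -16.3  12.6] w 0.011
```

View pics/a7.png

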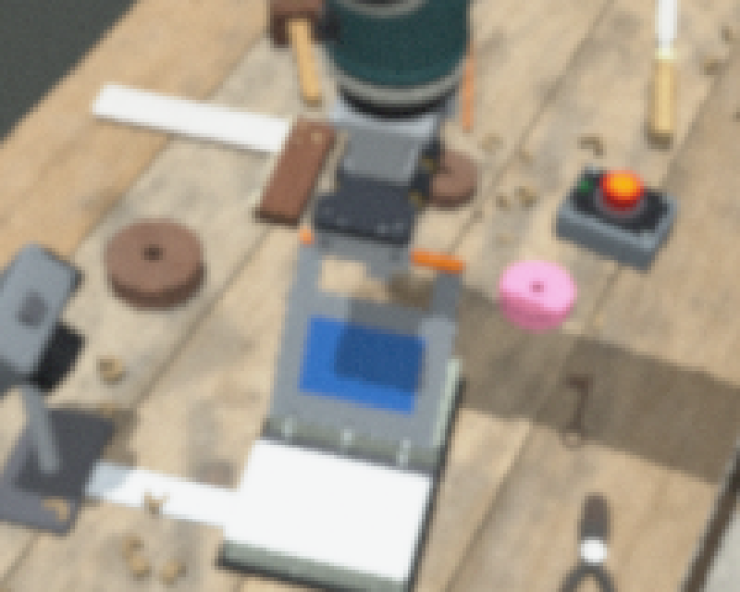

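```bash
python3 -m crank '[[-17.5,0,-19.5,0,0,0,255],[-29,0,-44,0,0,0,255],[-36,0,-69,0,0,0,255],[-38,0,-96,0,0,0,255],[-36,0,-123,0,0,0,255]]'; python3 -c "
from h import *
togo([0.5885,-0.1378,-0.018],yb)"
```

```text
time: 5.8
tool_pos: [0.5493, 0.0347, 0.1359]
ee_rot: [1.04, 1.307, -1.038]
contact_force: [8.5, -3.1, -14.8]
gripper_width: 0.0107
t 5.8 tcp [0.5493 0.0347 0.1359] shift [154.1  -1.2 176.8] turn [-0.     0.001 -0.002] deg 0.1 F [  8.5  -3.1 -14.8] w 0.0107
```

```bash
python3 -m crank '[[11,-1,-21,0,0,0,255],[22,-1,-45,0,0,0,255],[37,-1,-66,0,0,0,255],[55,-1,-85,0,0,0,255],[77,-1,-100,0,0,0,255]]'; python3 -c "
from h import *
togo([0.5885,-0.1378,-0.018],yb)
im,d=optics.snapshot('side')
cv2.imwrite('pics/a8.png',cv2.resize(im[110:270,240:440],None,fx=3.7,fy=3.7,interpolation=3)[:,:,::-1])"
```

```text
time: 6.42
tool_pos: [0.5268, 0.1335, 0.0589]
ee_rot: [1.041, 1.307, -1.034]
contact_force: [8.9, -1.8, -0.5]
gripper_width: 0.0109
t 6.42 tcp [0.5268 0.1335 0.0589] shift [ 76.7  -2.1 278.3] turn [ 0.001 -0.001 -0.005] deg 0.3 F [ 8.9 -1.8 -0.5] w 0.0109
```

View pics/a8.png

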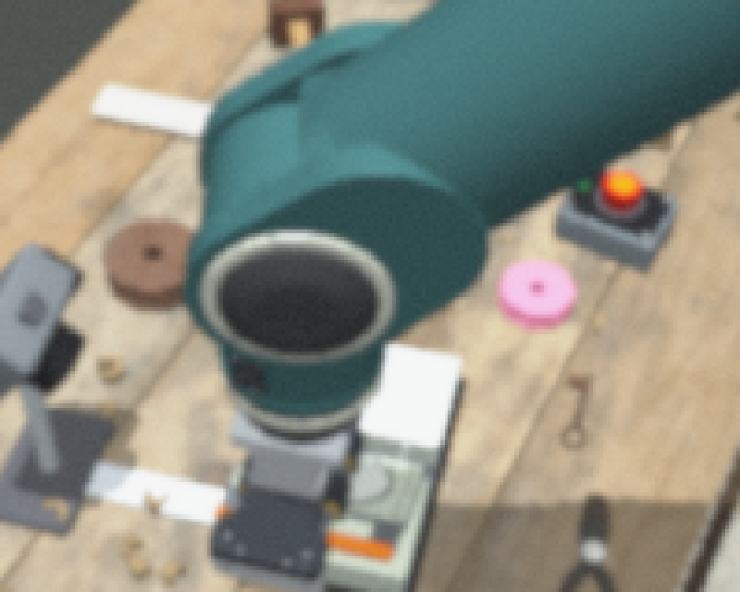

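```bash
python3 -m crank '[[24,0,-11,0,0,0,255],[48,0,-17,0,0,0,255],[62,0,-19,0,0,0,255],[70,0,-20,0,0,0,255],[75,0,-20,0,0,0,255]]'; python3 -c "
from h import *
togo([0.5885,-0.1378,-0.018],yb)
im,d=optics.snapshot('side')
cv2.imwrite('pics/a9.png',cv2.resize(im[150:290,250:400],None,fx=4,fy=4,interpolation=3)[:,:,::-1])"
```

```text
time: 7.1
tool_pos: [0.5218, 0.1529, -0.0165]
ee_rot: [1.041, 1.309, -1.035]
contact_force: [2.6, 7.7, 1.0]
gripper_width: 0.0112
t 7.1 tcp [ 0.5218  0.1529 -0.0165] shift [  1.   -1.3 298.2] turn [ 0.001 -0.002 -0.003] deg 0.2 F [2.6 7.7 1. ] w 0.0112
```

View pics/a9.png

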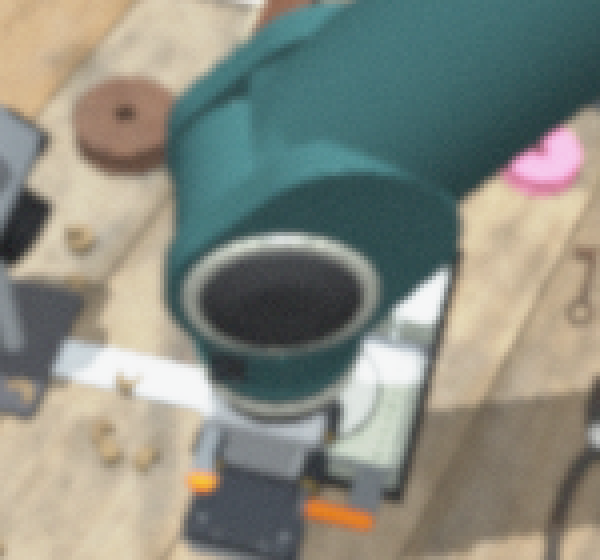

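```bash
python3 -m crank '[[1,0,0,0,0,0,255],[1,0,0,0,0,0,174],[1,0,0,0,0,0,174],[1,0,0,0,0,0,174],[1,0,0,0,0,0,174]]'; python3 -m crank '[[-10,0,0,0,0,0,174],[-40,0,0,0,0,0,174],[-90,0,0,0,0,0,174],[-140,0,0,0,0,0,100]]'; python3 -c "
from h import *
togo([0.6195,-0.312,0.06],yb)"
```

```text
time: 7.78
tool_pos: [0.5206, 0.1509, -0.0181]
ee_rot: [1.039, 1.309, -1.039]
contact_force: [0.6, -0.6, 0.0]
gripper_width: 0.0299
time: 8.28
tool_pos: [0.5203, 0.1511, 0.124]
ee_rot: [1.039, 1.309, -1.039]
contact_force: [0.5, -0.7, 0.5]
gripper_width: 0.0367
t 8.28 tcp [0.5203 0.1511 0.124 ] shift [ 63.9  -8.5 473.5] turn [ 0. -0.  0.] deg 0.0 F [ 0.5 -0.7  0.5] w 0.0367
```

```bash
python3 -m crank '[[0,-1,58,0,0,0,0],[0,-2,116,0,0,0,0],[0,-3,175,0,0,0,0],[0,-4,235,0,0,0,0],[0,-5,290,0,0,0,0]]'; python3 -m crank '[[0,-1,58,0,0,0,0],[0,-2,116,0,0,0,0],[0,-3,160,0,0,0,0],[0,-3.5,183,0,0,0,0],[0,-3.5,183,0,0,0,0]]'
python3 - <<'E'
from h import *
for n in("top","side"):
    p,d=optics.snapshot(n); cv2.imwrite(f"pics/{n}1.png",p[:,:,::-1]); np.savez(f"{n}1.npz",p=p,d=d)
a=[]
for n,(v,u) in (("top",(170,240)),("side",(140,270))):
    p=np.load(n+"1.npz")['p']; a.append(cv2.resize(p[v:v+130,u:u+130],None,fx=3,fy=3,interpolation=3))
cv2.imwrite("pics/b1.png",np.hstack(a)[:,:,::-1])
togo([0.6195,-0.312,-0.033],yb)
E
```

```text
time: 8.9
tool_pos: [0.5817, -0.1347, 0.1227]
ee_rot: [1.039, 1.308, -1.039]
contact_force: [0.2, 0.3, 0.8]
gripper_width: 0.086
time: 9.52
tool_pos: [0.6192, -0.3133, 0.122]
ee_rot: [1.041, 1.308, -1.041]
contact_force: [-0.1, 1.8, -0.7]
gripper_width: 0.0944
t 9.62 tcp [ 0.6196 -0.3106  0.1221] shift [155.1  -0.5   1.4] turn [ 0.001 -0.001 -0.   ] deg 0.1 F [ 0.1 -0.2  0.4] w 0.0937
```

View pics/b1.png

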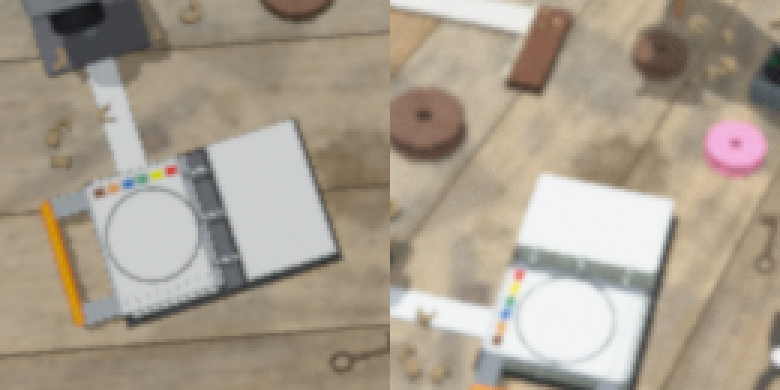

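```bash
python3 -m crank '[[50,-0.5,1,0,0,0,0],[100,-0.5,1,0,0,0,0],[130,-0.5,1,0,0,0,0],[145,-0.5,1,0,0,0,0],[153,-0.5,1,0,0,0,0]]'
python3 - <<'E'
from h import *
for n,b in(("top",(290,232,210,300)),("side",(300,360,220,275))):
    p=np.load(n+"1.npz")['p']; g=cv2.cvtColor(p,cv2.COLOR_RGB2GRAY)
    print(n)
    u0,u1,v0,v1=(265,318,215,280) if n=="top" else (300,365,225,270)
    g=g[v0:v1,u0:u1].astype(float); bg=cv2.medianBlur(g.astype(np.uint8),9).astype(float)
    m=(bg-g>12)&(bg>150)
    best=max(comps(m,15),key=lambda c:c[1][2]*c[1][3])
    uv=np.argwhere(best[2])[:,::-1]+[u0,v0]
    P=np.array([ray(n,u,v,0.043)[:2] for u,v in uv])
    A=np.c_[2*P,np.ones(len(P))]; s=np.linalg.lstsq(A,(P**2).sum(1),rcond=None)[0]
    print(best[1],len(P),'ctr',s[:2].round(4),'r',np.sqrt(s[2]+s[0]**2+s[1]**2).round(4))
togo([0.6195,-0.312,-0.033],yb)
p,d=optics.snapshot('side');cv2.imwrite('pics/b2.png',cv2.resize(p[90:190,300:430],None,fx=5,fy=5,interpolation=3)[:,:,::-1])
E
```

```text
time: 10.25
tool_pos: [0.6197, -0.3115, -0.0289]
ee_rot: [1.039, 1.31, -1.038]
contact_force: [-39.0, 21.2, 97.9]
gripper_width: 0.0938
top
[13 33 29 17 70] 70 ctr [0.5402 0.0667] r 0.0437
side
[32 15 14 21 44] 44 ctr [0.5409 0.0656] r 0.0414
t 10.25 tcp [ 0.6197 -0.3115 -0.0289] shift [ 4.1 -0.3  0.4] turn [ 0.001 -0.001  0.   ] deg 0.1 F [-39.   21.2  97.9] w 0.0938
```

View pics/b2.png

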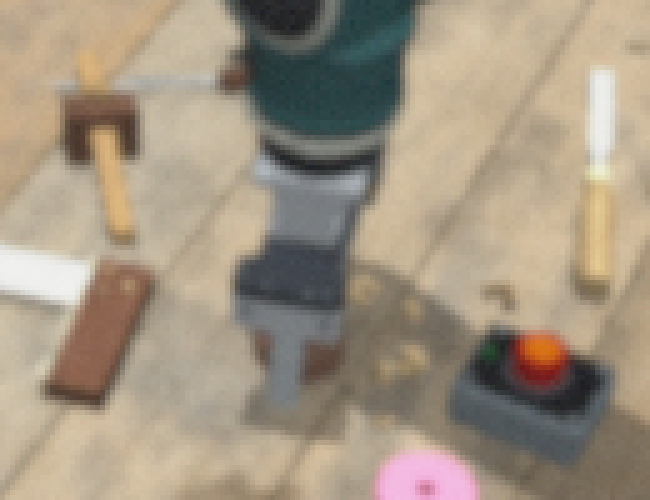

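```bash
python3 -m crank '[[-5,0,0,0,0,0,0]]'; python3 -c "
from h import *
togo([0.6195,-0.312,-0.033],yb);print(tool()[2]['wrist_torque'])"
```

```text
time: 10.42
tool_pos: [0.6201, -0.3122, -0.0244]
ee_rot: [1.039, 1.308, -1.038]
contact_force: [0.2, -0.9, -0.1]
gripper_width: 0.094
t 10.43 tcp [ 0.6201 -0.3122 -0.0244] shift [ 8.6 -0.6 -0.4] turn [ 0.001  0.001 -0.001] deg 0.1 F [ 0.2 -0.9 -0.1] w 0.094
[0.02182722 0.03682871 0.02893884]
```

```bash
python3 -m crank '[[0,0,0,0,0,0,255],[0,0,0,0,0,0,255],[0,0,0,0,0,0,255],[0,0,0,0,0,0,255],[0,0,0,0,0,0,255]]'; python3 -m crank '[[0,0,0,0,0,0,255],[-30,0,0,0,0,0,255],[-70,0,0,0,0,0,255],[-110,0,0,0,0,0,255],[-140,0,0,0,0,0,255]]'
python3 - <<'E'
from h import *
togo([0.5405,0.0665,0.115],yb)
im,d=optics.snapshot('side'); X=cloud('side',d)
cv2.imwrite('pics/b3.png',cv2.resize(im[70:190,300:430],None,fx=4.5,fy=4.5,interpolation=3)[:,:,::-1])
k=(abs(X[...,0]-.62)<.06)&(abs(X[...,1]+.3)<.06)&(X[...,2]>.08)&(X[...,2]<.2)
hsv=cv2.cvtColor(im,cv2.COLOR_RGB2HSV).astype(int)
m=k&(hsv[...,1]>60); print(m.sum(),X[m].mean(0),X[m].min(0),X[m].max(0))
for v in range(140,170): print(v,[ (X[v,u].round(3).tolist(),im[v,u].tolist()) for u in(355,357)])
E
```

```text
time: 11.05
tool_pos: [0.6193, -0.3126, -0.0263]
ee_rot: [1.039, 1.309, -1.039]
contact_force: [-0.6, -0.1, 0.2]
gripper_width: 0.0605
time: 11.68
tool_pos: [0.6196, -0.3128, 0.1157]
ee_rot: [1.039, 1.308, -1.039]
contact_force: [0.9, -0.7, -1.2]
gripper_width: 0.0603
t 11.68 tcp [ 0.6196 -0.3128  0.1157] shift [   0.4    8.9 -387.3] turn [ 0.     0.001 -0.001] deg 0.1 F [ 0.9 -0.7 -1.2] w 0.0603
112 [ 0.61533149 -0.30179224  0.15860251] [ 0.59204655 -0.32827875  0.14214333] [ 0.65132616 -0.28157893  0.1682365 ]
140 [([0.679, -0.399, 0.001], [199, 181, 150]), ([0.672, -0.401, 0.002], [203, 182, 153])]
141 [([0.676, -0.393, 0.002], [197, 178, 149]), ([0.671, -0.4, -0.001], [204, 186, 155])]
142 [([0.674, -0.389, 0.001], [193, 174, 148]), ([0.669, -0.395, -0.001], [203, 184, 156])]
143 [([0.672, -0.384, 0.001], [195, 176, 148]), ([0.666, -0.389, -0.0], [204, 185, 156])]
144 [([0.668, -0.376, 0.005], [196, 177, 151]), ([0.663, -0.383, 0.001], [204, 185, 156])]
145 [([0.668, -0.375, 0.001], [200, 181, 155]), ([0.662, -0.381, -0.002], [200, 180, 154])]
146 [([0.666, -0.371, 0.0], [199, 18
[... 1433 characters left out ...]
6, 0.003], [139, 132, 120]), ([0.625, -0.301, 0.002], [117, 110, 98])]
163 [([0.63, -0.295, -0.0], [143, 136, 121]), ([0.623, -0.297, 0.001], [114, 108, 95])]
164 [([0.627, -0.29, 0.001], [146, 137, 123]), ([0.622, -0.294, -0.0], [118, 111, 97])]
165 [([0.625, -0.284, 0.003], [149, 140, 126]), ([0.62, -0.289, 0.0], [125, 119, 104])]
166 [([0.623, -0.281, 0.002], [142, 136, 120]), ([0.616, -0.282, 0.004], [124, 117, 103])]
167 [([0.621, -0.276, 0.003], [135, 124, 110]), ([0.617, -0.283, -0.003], [127, 117, 102])]
168 [([0.621, -0.277, -0.004], [131, 122, 106]), ([0.614, -0.276, 0.001], [125, 116, 100])]
169 [([0.618, -0.269, 0.001], [128, 117, 102]), ([0.611, -0.269, 0.004], [133, 119, 105])]
```

View pics/b3.png

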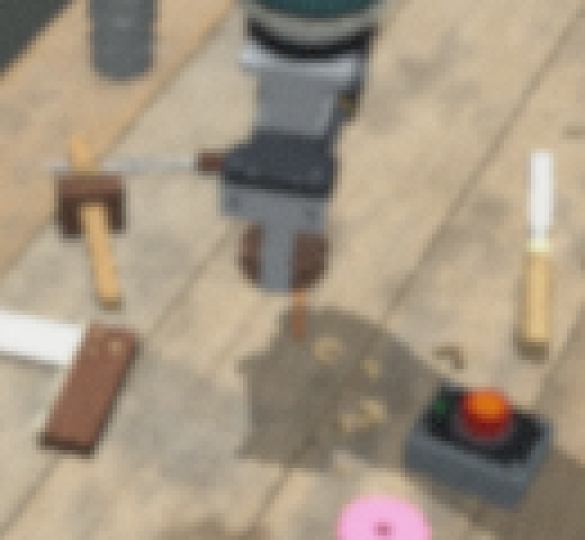

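```bash
python3 -m crank '[[0,1,-50,-0.17,0,0,255],[0,3,-100,-0.34,0,0,255],[0,5,-150,-0.51,0,0,255],[0,7,-200,-0.68,0,0,255],[0,8,-250,-0.85,0,0,255]]'; python3 -c "
from h import *
togo([0.5407,0.0665,0.06],xb)"
```

```text
time: 12.35
tool_pos: [0.57, -0.0658, 0.1138]
ee_rot: [0.381, 1.537, -0.381]
contact_force: [0.4, 0.7, -2.1]
gripper_width: 0.0609
t 12.35 tcp [ 0.57   -0.0658  0.1138] shift [ 53.8 103.3 -87.7] turn [-0.715  0.     0.   ] deg 41.0 F [ 0.4  0.7 -2.1] w 0.0609
```

```bash
python3 -m crank '[[0,30,-25,-0.17,0,0,255],[0,60,-51,-0.34,0,0,255],[0,85,-72,-0.51,0,0,255],[15,100,-85,-0.65,0,0,255],[35,103,-88,-0.715,0,0,255]]'
python3 - <<'E'
from h import *
togo([0.5407,0.0665,0.0185],xb); print(r.read_state()['joint_positions'])
a=[]
for n,(v,u) in (("top",(170,240)),("side",(160,270))):
    p,d=optics.snapshot(n); a.append(cv2.resize(p[v:v+120,u:u+130],None,fx=3,fy=3,interpolation=3))
cv2.imwrite("pics/c1.png",np.hstack(a)[:,:,::-1])
E
```

```text
time: 12.98
tool_pos: [0.5416, 0.066, 0.0784]
ee_rot: [-0.178, 1.563, 0.178]
contact_force: [0.5, -0.9, -0.1]
gripper_width: 0.0606
t 12.97 tcp [0.5416 0.066  0.0784] shift [59.9  0.6 -0.8] turn [-0.002  0.001 -0.   ] deg 0.1 F [ 0.5 -0.9 -0.1] w 0.0606
[ 0.29894237  0.45910757 -0.59482708  1.88546038  0.32430095  0.89281754
 -0.2268882 ]
```

View pics/c1.png

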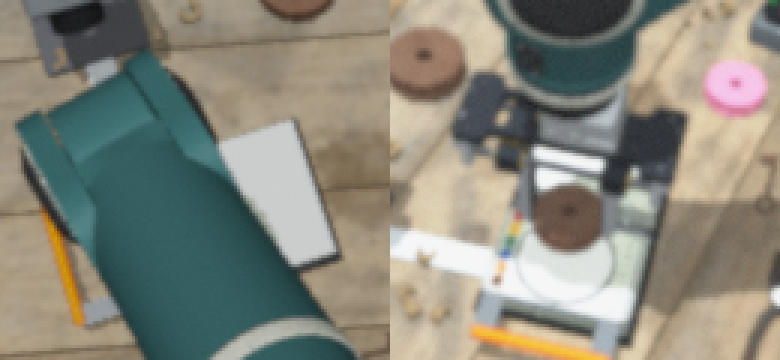

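```bash
python3 -m crank '[[20,0,-1,0,0,0,255],[38,0,-1,0,0,0,255],[48,0,-1,0,0,0,255],[53,0,-1,0,0,0,255]]'
python3 - <<'E'
from h import *
togo([0.5407,0.0665,0.0185],xb)
im,d=optics.snapshot('side'); X=cloud('side',d)
cv2.imwrite("pics/c2.png",cv2.resize(im[190:280,280:390],None,fx=6,fy=6,interpolation=3)[:,:,::-1])
for v in range(222,262): print(v,[ (X[v,u].round(3).tolist(),im[v,u].tolist()) for u in(329,)])
E
```

```text
time: 13.58
tool_pos: [0.5405, 0.0646, 0.0253]
ee_rot: [-0.174, 1.564, 0.175]
contact_force: [0.0, 1.0, -0.3]
gripper_width: 0.0607
t 13.57 tcp [0.5405 0.0646 0.0253] shift [6.8 1.8 0.6] turn [-0.006 -0.001 -0.   ] deg 0.4 F [ 0.   1.  -0.3] w 0.0607
222 [([0.533, 0.086, 0.189], [88, 92, 87])]
223 [([0.534, 0.083, 0.18], [121, 127, 116])]
224 [([0.578, -0.004, 0.038], [143, 152, 139])]
225 [([0.579, -0.006, 0.03], [142, 149, 139])]
226 [([0.579, -0.005, 0.026], [127, 135, 128])]
227 [([0.531, 0.088, 0.171], [113, 120, 119])]
228 [([0.531, 0.089, 0.17], [97, 101, 105])]
229 [([0.53, 0.09, 0.166], [89, 95, 98])]
230 [([0.566, 0.02, 0.047], [94, 94, 96])]
231 [([0.556, 0.039, 0.073], [103, 94, 91])]
232 [([0.554, 0.042, 0.074], [104, 88, 82])]
233 [([0.552, 0.046, 0.075], [106, 85, 75])]
234 [([0.551, 0.049, 0.075], [101, 83, 72])]
235 [([0.55, 0.049, 0.071], [103, 84, 71])]
236 [([0.548, 0.054, 0.075], [102, 82, 71])]
237 [([0.547, 0.057, 0.074], [102, 81, 68])]
238 [([0.546, 0.058, 0.072], [93, 72, 62])]
239 [([0.545, 0.061, 0.071], [82, 65, 55])]
240 [([0.546, 0.059, 0.063], [77, 61,
[... 262 characters left out ...]
, 81, 66])]
247 [([0.532, 0.085, 0.075], [106, 83, 72])]
248 [([0.53, 0.088, 0.075], [107, 85, 70])]
249 [([0.529, 0.091, 0.076], [111, 86, 75])]
250 [([0.528, 0.093, 0.075], [111, 86, 72])]
251 [([0.53, 0.089, 0.062], [110, 87, 72])]
252 [([0.529, 0.09, 0.059], [109, 89, 75])]
253 [([0.528, 0.092, 0.057], [131, 117, 108])]
254 [([0.531, 0.087, 0.043], [171, 170, 163])]
255 [([0.528, 0.091, 0.046], [218, 223, 220])]
256 [([0.528, 0.092, 0.044], [240, 242, 243])]
257 [([0.526, 0.095, 0.044], [245, 246, 246])]
258 [([0.525, 0.098, 0.043], [246, 246, 246])]
259 [([0.523, 0.101, 0.044], [244, 245, 245])]
260 [([0.522, 0.103, 0.043], [233, 237, 238])]
261 [([0.52, 0.106, 0.044], [231, 233, 235])]
```

View pics/c2.png

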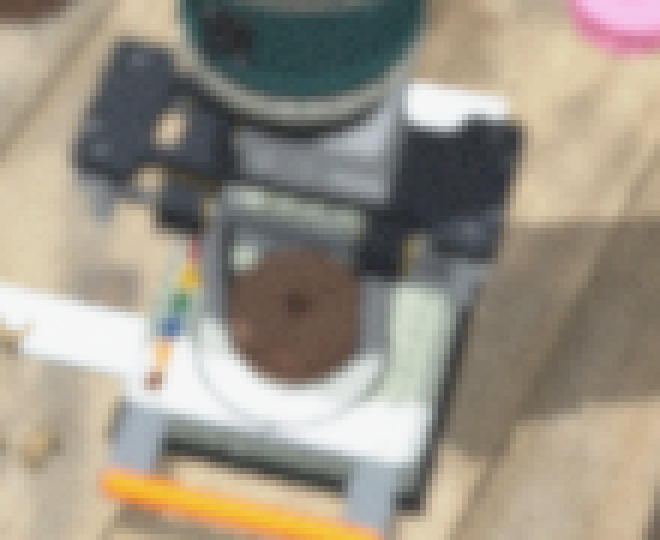

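```bash
python3 -m crank '[[3,4,0,0,0,0,255],[6,4,0,0,0,0,255]]'
python3 - <<'E'
from h import *
print(ray('side',329.2,240.5,.075),ray('side',328.5,246,.043))
togo([0.5407,0.0665,0.0185],xb)
im,d=optics.snapshot('side'); X=cloud('side',d)
hsv=cv2.cvtColor(im,cv2.COLOR_RGB2HSV).astype(int)
m=np.zeros((400,640),bool); m[225:262,310:350]=1
m&=(hsv[...,2]<125)&(hsv[...,1]>55)&(hsv[...,0]<20)
c=max(comps(m,20),key=lambda c:c[1][4]); print(c[0],c[1],np.median(X[c[2]][:,2]),np.percentile(X[c[2]][:,2],[80,90]))
for v in range(236,262): print(v,[ (X[v,u].round(3).tolist(),im[v,u].tolist()) for u in(329,)])
E
```

```text
time: 13.88
tool_pos: [0.5399, 0.0692, 0.0201]
ee_rot: [-0.175, 1.563, 0.175]
contact_force: [0.4, -0.4, 0.1]
gripper_width: 0.0604
[0.54080181 0.06674019 0.075     ] [0.54351766 0.06498727 0.043     ]
t 13.88 tcp [0.5399 0.0692 0.0201] shift [ 1.6 -2.8  0.2] turn [-0.005  0.001 -0.   ] deg 0.3 F [ 0.4 -0.4  0.1] w 0.0604
[328.38757396 244.67159763] [318 235  21  21 338] 0.0689803515046733 [0.07056317 0.07145843]
236 [([0.55, 0.051, 0.07], [107, 88, 75])]
237 [([0.549, 0.053, 0.068], [107, 88, 74])]
238 [([0.546, 0.057, 0.07], [102, 84, 73])]
239 [([0.545, 0.06, 0.07], [105, 85, 72])]
240 [([0.543, 0.064, 0.072], [100, 78, 67])]
241 [([0.543, 0.063, 0.066], [86, 69, 58])]
242 [([0.543, 0.063, 0.061], [81, 63, 52])]
243 [([0.543, 0.064, 0.057], [76, 62, 51])]
244 [([0.543, 0.063, 0.05], [87, 69, 62])]
245 [([0.536, 0.077, 0.071], [97, 77, 66])]
246 [([0.534, 0.08, 0.071], [103, 84, 72])]
247 [([0.533, 0.082, 0.069], [104, 81, 68])]
248 [([0.532, 0.084, 0.069], [109, 89, 75])]
249 [([0.531, 0.087, 0.069], [109, 85, 73])]
250 [([0.53, 0.089, 0.067], [107, 83, 70])]
251 [([0.527, 0.093, 0.071], [107, 83, 69])]
252 [([0.527, 0.094, 0.067], [102, 80, 67])]
253 [([0.526, 0.097, 0.067], [102, 79, 66])]
254 [([0.528, 0.092, 0.053], [101, 80, 67])]
255 [([0.526, 0.096, 0.055], [116, 98, 89])]
256 [([0.526, 0.097, 0.051], [161, 156, 149])]
257 [([0.526, 0.095, 0.043], [219, 219, 217])]
258 [([0.524, 0.099, 0.046], [240, 242, 242])]
259 [([0.523, 0.102, 0.046], [242, 244, 244])]
260 [([0.522, 0.103, 0.042], [233, 236, 237])]
261 [([0.52, 0.106, 0.044], [230, 233, 234])]
```

```bash
python3 -m crank '[[1,-2,0,0,0,0,255],[2,-2,0,0,0,0,255],[2,-2,0,0,0,0,255]]';python3 -m crank '[[1,0,0,0,0,0,255],[1,0,0,0,0,0,255]]'
```

```text
time: 14.3
tool_pos: [0.5401, 0.0667, 0.0178]
ee_rot: [-0.175, 1.564, 0.175]
contact_force: [0.2, 0.5, -0.7]
gripper_width: 0.06
time: 14.55
tool_pos: [0.5401, 0.0668, 0.0168]
ee_rot: [-0.175, 1.564, 0.175]
contact_force: [-0.7, -1.1, -0.9]
gripper_width: 0.0605
```

```bash
python3 -m crank '[[1,0,0,0,0,0,255],[1,0,0,0,0,0,255]]'; python3 -m crank '[[1,0,0,0,0,0,255],[1,0,0,0,0,0,255]]'
python3 - <<'E'
from h import *
im,d=optics.snapshot('side'); X=cloud('side',d)
print([X[v,329,2].round(3) for v in range(236,262)])
E
```

```text
time: 14.8
tool_pos: [0.54, 0.0667, 0.0158]
ee_rot: [-0.175, 1.564, 0.175]
contact_force: [0.0, 0.4, -0.2]
gripper_width: 0.0604
time: 15.05
tool_pos: [0.5402, 0.0668, 0.0155]
ee_rot: [-0.175, 1.564, 0.175]
contact_force: [-5.4, -1.6, 14.4]
gripper_width: 0.0602
[np.float64(0.064), np.float64(0.067), np.float64(0.068), np.float64(0.063), np.float64(0.065), np.float64(0.065), np.float64(0.06), np.float64(0.056), np.float64(0.046), np.float64(0.064), np.float64(0.063), np.float64(0.065), np.float64(0.065), np.float64(0.065), np.float64(0.066), np.float64(0.065), np.float64(0.062), np.float64(0.064), np.float64(0.054), np.float64(0.049), np.float64(0.046), np.float64(0.043), np.float64(0.048), np.float64(0.045), np.float64(0.043), np.float64(0.042)]
```

```bash
python3 -m crank '[[-0.8,0,0,0,0,0,255],[-0.8,0,0,0,0,0,50],[-0.8,0,0,0,0,0,50],[-0.8,0,0,0,0,0,50],[-0.8,0,0,0,0,0,50]]'; python3 -m crank '[[-10,0,0,0,0,0,50],[-40,0,0,0,0,0,50],[-80,0,0,0,0,0,50],[-120,0,0,0,0,0,50]]'
python3 - <<'E'
from h import *
togo([0.4625,-0.3305,0.12],None)
im,d=optics.snapshot('side'); X=cloud('side',d)
cv2.imwrite("pics/c3.png",cv2.resize(im[190:280,280:390],None,fx=6,fy=6,interpolation=3)[:,:,::-1])
E
```

```text
time: 15.72
tool_pos: [0.5401, 0.0668, 0.0156]
ee_rot: [-0.175, 1.564, 0.175]
contact_force: [-0.2, 0.1, -0.0]
gripper_width: 0.0754
time: 16.23
tool_pos: [0.54, 0.0669, 0.1375]
ee_rot: [-0.175, 1.563, 0.175]
contact_force: [-0.5, -0.4, -0.7]
gripper_width: 0.0755
t 16.23 tcp [0.54   0.0669 0.1375] shift [  17.4 -370.4 -163.6] turn [0. 0. 0.] deg 0.0 F [-0.5 -0.4 -0.7] w 0.0755
```

View pics/c3.png

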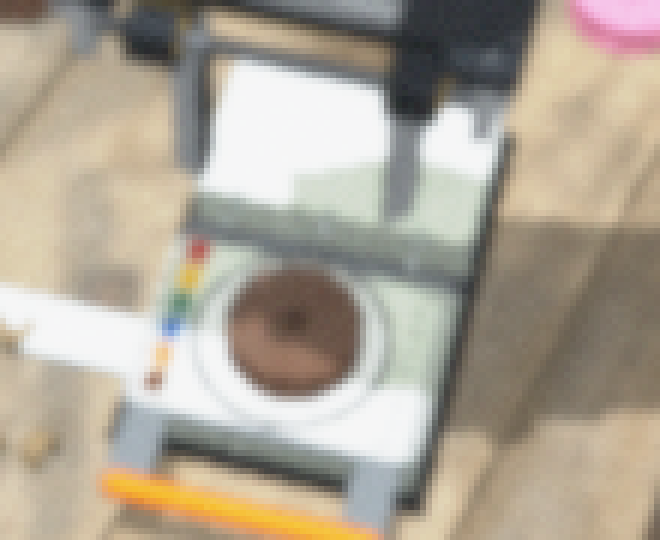

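```bash
python3 -m crank '[[0,-48,-21,0,0,0,255],[0,-96,-42,0,0,0,255],[0,-144,-64,0,0,0,255],[0,-192,-85,0,0,0,255],[0,-240,-106,0,0,0,255]]'; python3 -m crank '[[0,-48,-21,0,0,0,255],[10,-96,-42,0,0,0,255],[20,-120,-53,0,0,0,255],[30,-130,-58,0,0,0,255],[40,-130,-58,0,0,0,255]]'
python3 - <<'E'
from h import *
togo([0.462,-0.3305,0.037],None)
a=[]
for n,(v,u) in (("top",(200,380)),("side",(110,350))):
    p,d=optics.snapshot(n); a.append(cv2.resize(p[v:v+100,u:u+100],None,fx=4,fy=4,interpolation=3))
cv2.imwrite("pics/d1.png",np.hstack(a)[:,:,::-1])
print(r.read_state()['joint_positions'])
E
```

```text
time: 16.9
tool_pos: [0.4894, -0.1924, 0.1363]
ee_rot: [-0.175, 1.563, 0.175]
contact_force: [0.3, -0.1, 0.6]
gripper_width: 0.0292
time: 17.52
tool_pos: [0.4621, -0.33, 0.0953]
ee_rot: [-0.175, 1.564, 0.175]
contact_force: [0.8, 0.4, -0.6]
gripper_width: 0.0005
t 17.52 tcp [ 0.4621 -0.33    0.0953] shift [58.3 -0.5 -0.3] turn [0. 0. 0.] deg 0.0 F [ 0.8  0.4 -0.6] w 0.0005
[ 0.92893643  0.44699499 -0.46095618  1.82214395  0.24135296  0.92957809
  0.58601333]
```

View pics/d1.png

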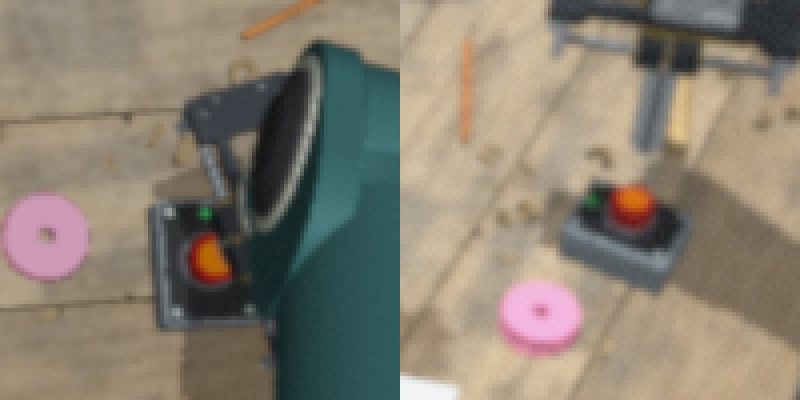

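```bash
python3 - <<'E'
from h import *
for z in(.1,.11,.12,.13,.14): print(z,np.round(proj('side',(.462,-.3305,z)),1))
E
python3 -m crank '[[20,0,0,0,0,0,255],[35,0,0,0,0,0,255],[46,0,0,0,0,0,255],[54,0,0,0,0,0,255],[58,0,0,0,0,0,255]]'; python3 -c "
from h import *
im,d=optics.snapshot('side');togo([0.462,-0.3305,0.033])
cv2.imwrite('pics/d2.png',cv2.resize(im[120:190,370:450],None,fx=8,fy=8,interpolation=3)[:,:,::-1])"
```

```text
0.1 [410.3 151.6]
0.11 [410.8 149.3]
0.12 [411.4 147. ]
0.13 [411.9 144.6]
0.14 [412.5 142.2]
time: 18.25
tool_pos: [0.462, -0.3302, 0.0373]
ee_rot: [-0.175, 1.564, 0.175]
contact_force: [0.5, -0.5, -0.2]
gripper_width: 0.0002
t 18.3 tcp [ 0.4619 -0.3302  0.037 ] shift [ 4.  -0.3  0.1] turn [0. 0. 0.] deg 0.0 F [-0.   0.6 -1. ] w 0.0002
```

View pics/d2.png

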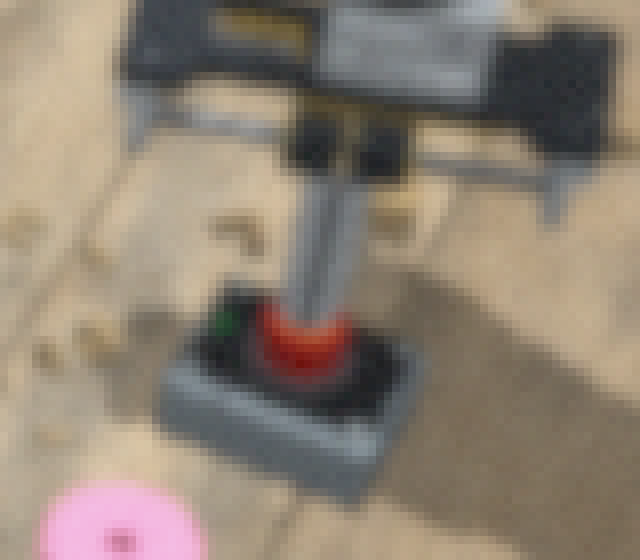

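Fingers are just above the centre of the cap. I step down under force watch.

```bash
python3 -m crank '[[2,0,0,0,0,0,255],[2,0,0,0,0,0,255]]'; python3 -m crank '[[2,0,0,0,0,0,255],[2,0,0,0,0,0,255]]'; python3 -m crank '[[1,0,0,0,0,0,255],[1,0,0,0,0,0,255]]'
python3 - <<'E'
from h import *
f=[]
for i in range(6):
    optics.snapshot('side'); s=r.read_state(); f.append([s['contact_force'][2],s['tool_pos'][2]*1000])
print(np.mean(f,0),np.std(f,0))
E
```

```text
time: 18.55
tool_pos: [0.462, -0.3304, 0.0358]
ee_rot: [-0.175, 1.564, 0.175]
contact_force: [0.3, 0.4, 0.5]
gripper_width: 0.0008
time: 18.8
tool_pos: [0.4621, -0.3304, 0.0337]
ee_rot: [-0.175, 1.564, 0.175]
contact_force: [-0.2, 0.3, -0.2]
gripper_width: 0.0005
time: 19.05
tool_pos: [0.4621, -0.3304, 0.0326]
ee_rot: [-0.175, 1.564, 0.175]
contact_force: [0.3, -0.9, 0.7]
gripper_width: 0.0005
[ 1.02500849 32.67725283] [0.33073025 0.01395402]
```

```bash
cat > f.py <<'E'
from h import *
f=[]
for i in range(5):
    optics.snapshot('side'); s=r.read_state(); f.append([s['contact_force'][2],s['tool_pos'][2]*1000])
print(s['time'],np.mean(f,0),np.std(f,0))
E
python3 -m crank '[[1,0,0,0,0,0,255],[1,0,0,0,0,0,255]]'; python3 f.py; python3 -m crank '[[1,0,0,0,0,0,255],[1,0,0,0,0,0,255]]'; python3 f.py
```

```text
time: 19.6
tool_pos: [0.462, -0.3304, 0.0316]
ee_rot: [-0.175, 1.564, 0.175]
contact_force: [1.8, -0.8, 1.7]
gripper_width: 0.0003
19.85 [ 1.47384806 31.63811034] [0.28217621 0.02177578]
time: 20.1
tool_pos: [0.462, -0.3304, 0.0306]
ee_rot: [-0.175, 1.564, 0.175]
contact_force: [1.0, -0.2, 1.1]
gripper_width: 0.0002
20.35 [ 1.46958287 30.64626837] [0.42636993 0.022879  ]
```

```bash
python3 -m crank '[[1,0,0,0,0,0,255],[1,0,0,0,0,0,255]]'; python3 f.py; python3 -m crank '[[0.7,0,0,0,0,0,255],[0.7,0,0,0,0,0,255]]'; python3 f.py
```

```text
time: 20.6
tool_pos: [0.462, -0.3304, 0.0296]
ee_rot: [-0.175, 1.564, 0.175]
contact_force: [1.1, -1.2, 2.4]
gripper_width: 0.0002
20.85 [ 2.3040142  29.63129915] [0.36145358 0.01614702]
time: 21.1
tool_pos: [0.462, -0.3304, 0.0289]
ee_rot: [-0.175, 1.564, 0.175]
contact_force: [0.0, -0.5, 1.6]
gripper_width: 0.0004
21.35 [ 2.53221058 28.9334849 ] [0.61552711 0.01372571]
```

```bash
python3 -m crank '[[0.4,0,0,0,0,0,255],[0.4,0,0,0,0,0,255]]'; python3 f.py
```

```text
time: 21.6
tool_pos: [0.462, -0.3304, 0.0285]
ee_rot: [-0.175, 1.564, 0.175]
contact_force: [0.5, -1.6, 2.3]
gripper_width: 0.0004
21.85 [ 2.6791572  28.52954023] [0.27978409 0.00985916]
```

```bash
python3 -m crank '[[0.4,0,0,0,0,0,255],[0.4,0,0,0,0,0,255]]'; python3 f.py
```

```text
time: 22.1
tool_pos: [0.462, -0.3304, 0.0281]
ee_rot: [-0.175, 1.564, 0.175]
contact_force: [0.6, -0.9, 2.0]
gripper_width: 0.0005
22.35 [ 2.49899784 28.12587081] [0.35252378 0.01039353]
```

```bash
for i in 1; do python3 -m crank '[[0.2,0,0,0,0,0,255]]' | grep -E "force"; python3 f.py; python3 -m crank '[[0.2,0,0,0,0,0,255]]' | grep -E "force"; python3 f.py; done
```

```text
contact_force: [1.4, -1.1, 2.9]
22.725 [ 2.5545397  27.92034887] [0.59978644 0.01552066]
contact_force: [1.4, -2.1, 2.1]
23.1 [ 3.35352508 27.73886649] [0.24074382 0.01883795]
```

```bash
python3 -m crank '[[0.2,0,0,0,0,0,255]]' | grep -E "force"; python3 f.py
```

```text
contact_force: [0.7, -0.6, 6.6]
23.475 [ 5.53339597 27.65910861] [0.45501641 0.02166828]
```

```bash
python3 -m crank '[[0,0,0,0,0,0,255],[0,0,0,0,0,0,255],[0,0,0,0,0,0,255],[0,0,0,0,0,0,255],[0,0,0,0,0,0,255]]'; python3 -m crank '[[0,0,0,0,0,0,255],[0,0,0,0,0,0,255],[0,0,0,0,0,0,255],[0,0,0,0,0,0,255],[0,0,0,0,0,0,255]]'; python3 -m crank '[[1,0,0,0,0,0,255],[2,0,0,0,0,0,255],[3.5,0,0,0,0,0,255],[5,0,0,0,0,0,255],[5.8,0,0,0,0,0,255]]'; python3 f.py
```

```text
time: 24.1
tool_pos: [0.4621, -0.3304, 0.0277]
ee_rot: [-0.175, 1.564, 0.175]
contact_force: [0.2, -0.5, 4.8]
gripper_width: 0.0003
time: 24.72
tool_pos: [0.4621, -0.3303, 0.0277]
ee_rot: [-0.175, 1.564, 0.175]
contact_force: [0.2, -0.8, 5.5]
gripper_width: 0.0003
time: 25.35
tool_pos: [0.4621, -0.3304, 0.022]
ee_rot: [-0.175, 1.564, 0.175]
contact_force: [-1.0, -0.1, 9.1]
gripper_width: 0.0004
25.6 [ 6.80155948 21.90746645] [0.42357231 0.01316348]
```

```bash
python3 -m crank '[[0.3,0,0,0,0,0,255],[0.3,0,0,0,0,0,255]]' | grep force; python3 -m crank '[[0.3,0,0,0,0,0,255],[0.3,0,0,0,0,0,255]]'; python3 f.py
```

```text
contact_force: [-0.1, -0.0, 8.3]
time: 26.1
tool_pos: [0.4622, -0.3304, 0.0215]
ee_rot: [-0.175, 1.564, 0.175]
contact_force: [-0.5, -0.2, 10.5]
gripper_width: 0.0008
26.35 [10.07972727 21.53145345] [0.61215299 0.00717527]
```

```bash
python3 -m crank '[[0.4,0,0,0,0,0,255],[0.4,0,0,0,0,0,255]]'; python3 f.py
```

```text
time: 26.6
tool_pos: [0.4622, -0.3304, 0.0214]
ee_rot: [-0.175, 1.563, 0.175]
contact_force: [-2.5, 0.8, 14.8]
gripper_width: 0.0005
26.85 [14.45746006 21.38307936] [0.25938823 0.00734155]
```

Hard stop reached: it barely moved and the force rose to 14.5 N. I lift off and check.

```bash
python3 -m crank '[[-5,0,0,0,0,0,255],[-15,0,0,0,0,0,255],[-50,0,0,0,0,0,255],[-100,0,0,0,0,0,255]]'; python3 -m crank '[[0,-50,0,0,0,0,255],[0,-100,0,0,0,0,255],[0,-150,0,0,0,0,255],[0,-150,0,0,0,0,255]]'
python3 - <<'E'
from h import *
for n in("top","side"):
    p,d=optics.snapshot(n); X=cloud(n,d)
    hsv=cv2.cvtColor(p,cv2.COLOR_RGB2HSV).astype(int);H,S,V=hsv[...,0],hsv[...,1],hsv[...,2]
    m=((H<24)|(H>172))&(S>170)&(V>110); b=np.zeros_like(m)
    if n=="top": b[245:285,415:450]=1
    else: b[145:185,390:425]=1
    z=X[m&b][:,2]; print(n,'cap z',len(z),np.percentile(z,[50,80,95]))
    d0=np.load(n+"0.npz"); X0=cloud(n,d0['d']);p0=d0['p']
    hs=cv2.cvtColor(p0,cv2.COLOR_RGB2HSV).astype(int); m0=((hs[...,0]<24)|(hs[...,0]>172))&(hs[...,1]>170)&(hs[...,2]>110)&b.astype(bool); print(' before',np.percentile(X0[m0][:,2],[50,80,95]))
    cv2.imwrite(f"pics/e_{n}.png",p[:,:,::-1])
    if n=="top":
        b=np.zeros_like(m); b[215:275,265:325]=1; m=(V<130)&(S>55)&(H<15)&b.astype(bool)
        c=max(comps(m,20),key=lambda c:c[1][4]); print('sheave',c[0],c[1],ray('top',c[0][0],c[0][1],.065),'z',np.median(X[c[2]][:,2]))
p,q,s=tool(); print(s['time'],s['contact_force'],p)
E
```

```text
time: 27.35
tool_pos: [0.4611, -0.3296, 0.1212]
ee_rot: [-0.174, 1.566, 0.177]
contact_force: [0.6, 0.0, 0.3]
gripper_width: 0.0004
time: 27.85
tool_pos: [0.4941, -0.4796, 0.1199]
ee_rot: [-0.172, 1.565, 0.173]
contact_force: [0.2, 0.7, 0.0]
gripper_width: 0.0007
top cap z 108 [0.05519157 0.05777065 0.05967523]
 before [0.06158157 0.06343425 0.06579005]
sheave [289.625      248.21381579] [280 238  20  21 304] [0.5371184  0.06822204 0.065     ] z 0.063860723454649
side cap z 66 [0.0559099  0.05809679 0.05986687]
 before [0.06204871 0.06402111 0.06562696]
27.95 [ 0.5326327   0.72154309 -0.41318157] [ 0.49501132 -0.47606011  0.12042639]
```

View pics/e_top.png

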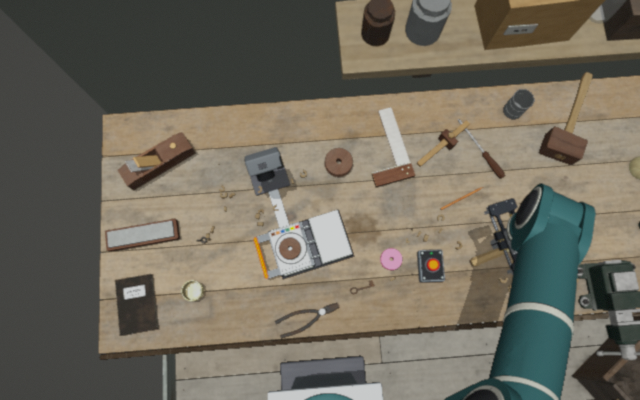

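View pics/e_side.png

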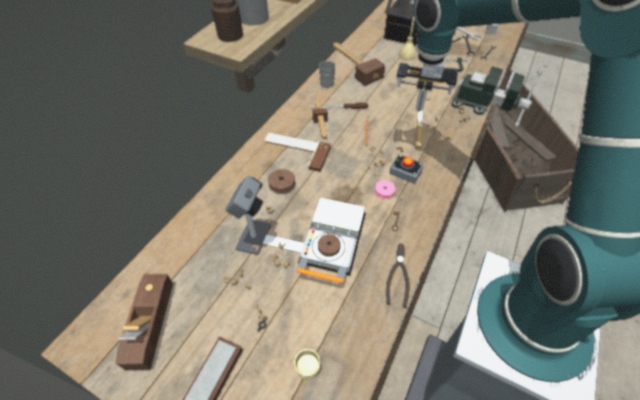

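```bash
python3 -c "
from plant import r
print(r.sign_off())"
```

```text
the job is handed in; nothing more can be done
None
```

The job is done and handed in at about 28 s of robot time; sign-off reports no verdict. I turned the leaf over gently by its bar and laid the smaller brown sheave in the circle. I held the release at its halfway stop for over a second, pressed it fully down and let it go.

**Last checks:**
- **Leaf:** it lies flat on the left page with the card face up.
- **Sheave:** its top is at about 64 mm, so it lies flat, and its centre is about 4 mm from the circle's centre (limit 18 mm).
- **Release:** the cap now stands at about 56 mm, down from 62 mm at the start, which is the height for fired and let go. I pressed until the force rose to 14.5 N with almost no further travel.
- **Other things:** the brass tin, wing nut and key are at the same pixels as before. The arm is clear and touching nothing.

**What went wrong or disagreed:**
- **Tool height:** the reported height reads low. The side camera showed about 38 mm, but contact with the bench suggested about 30 mm. My first grasp of the bar closed on air above it because of this.
- **Bench contact:** the fingers touched the bench beside the sheave, with a wrist reading of about 98 N on the vertical axis and about 107 N in all (limit 120 N). I backed off at once.
- **Leaf swing:** side forces reached about 20 N because my arc was 2–3 mm off. I corrected it on the way.

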